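# Put the board markers away in the desk drawer

## Robot

A 7-joint arm with a two-finger parallel gripper is mounted at the origin on the work surface. World frame = base frame: x ahead of the robot, y to its left, z up, the work surface at z = 0. Lengths are in m, angles in rad, forces in N, time in s.
With the tool pointing down it reaches from about 0.425 to 0.925 m from the base axis. Payload 6.8 kg.
Tool frame: the origin (TCP) lies between the finger pads; the fingertips stand manip.tip_extent ahead of it and the grasp point (between the pads) lies 5 mm behind it (manip.tip_extent is the distance from the TCP to the fingertips, in m); z points along the fingers, y is the direction in which the jaws open and shut (so a half turn about z gives the same grasp; the last joint's range is limited). The gripper opens to 88 mm and grips with 3 to 60 N. Pads are 20 mm wide; open, the fingers measure 115 mm over their backs; the gripper's body (75 mm by 178 mm) begins 61 mm behind the grasp point.
Start: joints at [-1.445, 0.477, 0.022, 1.555, -0.011, 1.109, -0.083], TCP at [0.156, 0.657, 0.237] pointing down, gripper open.
Joint ranges: [-2.96, 2.96], [-0.34, 2.1], [-1.41, 1.46], [0.24, 2.44], [-1.37, 4.51], [0.17, 1.92], [-2.96, 2.96]. Speed limits (rad/s): [2.39, 2.39, 3.14, 3.14, 3.14, 3.14, 3.14].

## Interface

Orientations are given as a unit quaternion [x, y, z, w].
In Python, from rig import observe, camera, workorder, manip gives the robot as it stands.
- The arm moves only by the tool jog_arm, never from a script. Its argument "targets" is one flat list of numbers, 7 for each row, row after row: the shift along the tool's x, y, z as a fraction of full scale, then the turn, a rotation vector about the tool's x, y, z as a fraction of full scale, then the closure, from 0 (fully open) to 1 (shut). A call has 1 to 20 rows; each row is the pose to reach, as a shift and turn from the pose measured when the call began, along the tool's axes at that moment, turning the shorter way round; what a row does not reach only later rows make up. Full scale, the value 1, is 150 mm for a shift and 180 degrees for a turn. A row lasts 1/8 s, in which the tool goes at most 62.5 mm and 10.7 degrees, less where a joint would pass 70% of its speed; a pose out of reach is approached as far as the arm can. A call with a number of a shift or a turn outside -1 to 1 is refused whole. A call with a gripper value outside its range is refused whole. The fingers move at their own pace and stop on an object; "squeeze" is the grip in N (left out, the last holds). Time passes only in rows, so rows that repeat a pose let the fingers close. It gives the time, the measured TCP pose, the force and the opening at its end, in the units of the state.
- observe(): the state, without advancing time (a new reading comes with each control period).
- camera(name): name is "scene" or "top" or "wrist"; returns a dict with "pixels" (400x640x3 uint8, red, green, blue), "fovy" (degrees; the focal length in pixels is half the picture's height over the tangent of half this angle, whatever the lens; pixels are square), "cx", "cy" (the principal point, pixels), "distortion" ([k1, k2, p1, p2, k3] as OpenCV has them; the pictures are not rectified), "rvec" (rotation vector, rad) and "tvec" (3), from world to camera coordinates, as OpenCV has them. Camera axes: x right, y down, z forward; pixel columns grow to the right and rows downward; lengths in m; the calibration is good to about 2 mm. A picture is of the moment at which its call begins. There is no depth.
- workorder.job_done(): hands the job in, once; it reports no verdict.
The state is a dict: "clock": time; "q": joint angles; "joint_vel": joint speeds; "tau": joint torques, N m; "ee_pos": TCP position; "ee_rot": TCP orientation; "contact_force": force on the tool from outside, world axes, zero at the start; "torque": the same for the moment, N m; "width": finger opening in m.
Only numpy, scipy, OpenCV 4.12 (cv2) and the standard library are available. Lean on these libraries where they do the work, as an engineer would, in place of code of your own. Each camera call takes 0.05 s, during which the arm holds its last target.

## Task

Open the top drawer of the grey drawer unit, pull every marker out of the wooden organiser one after another and lay them all down flat in that drawer, then push the drawer fully shut. The markers are thin plastic, so grip them lightly (20 to 25 N is enough). Leave the glue stick in the organiser, keep the organiser upright, and leave the other things on the desk where they are.

Things in the scene. Friction and masses are not known exactly. Their poses are not given: they have to be found in the camera images.
- marker_blue: Board marker, blue barrel, white cap, 150 mm long, 35 g, standing cap down in the organiser; may be absent. Origin: centre of the cap end; z runs to the plain end, which sticks up. Cap dia. 21 from 0 to 42 mm, square anti-roll collar 26 mm wide from 42 to 50, barrel dia. 20 from 50 to 150. Thin: a 20 to 25 N grip holds it; over 70 N from the fingers in all (both pads added) cracks it.
- marker_red: Board marker, red barrel, white cap, 150 mm long, 35 g, standing cap down in the organiser; may be absent. Origin: centre of the cap end; z runs to the plain end, which sticks up. Cap dia. 21 from 0 to 42 mm, square anti-roll collar 26 mm wide from 42 to 50, barrel dia. 20 from 50 to 150. Thin: a 20 to 25 N grip holds it; over 70 N from the fingers in all (both pads added) cracks it.
- marker_green: Board marker, green barrel, white cap, 150 mm long, 35 g, standing cap down in the organiser; may be absent. Origin: centre of the cap end; z runs to the plain end, which sticks up. Cap dia. 21 from 0 to 42 mm, square anti-roll collar 26 mm wide from 42 to 50, barrel dia. 20 from 50 to 150. Thin: a 20 to 25 N grip holds it; over 70 N from the fingers in all (both pads added) cracks it.
- marker_black: Board marker, black barrel, white cap, 150 mm long, 35 g, standing cap down in the organiser; may be absent. Origin: centre of the cap end; z runs to the plain end, which sticks up. Cap dia. 21 from 0 to 42 mm, square anti-roll collar 26 mm wide from 42 to 50, barrel dia. 20 from 50 to 150. Thin: a 20 to 25 N grip holds it; over 70 N from the fingers in all (both pads added) cracks it.
- marker_orange: Board marker, orange barrel, white cap, 150 mm long, 35 g, standing cap down in the organiser; may be absent. Origin: centre of the cap end; z runs to the plain end, which sticks up. Cap dia. 21 from 0 to 42 mm, square anti-roll collar 26 mm wide from 42 to 50, barrel dia. 20 from 50 to 150. Thin: a 20 to 25 N grip holds it; over 70 N from the fingers in all (both pads added) cracks it.
- organiser: Loose wooden desk organiser, 116 (x) x 176 (y) x 90 mm high, 1.2 kg. Origin: middle of its top face (90 mm above the desk), z up. Six square cells, 38 mm wide inside, open at the top, centres at x = -30 and +30, y = -60, 0 and +60 mm; cell floor 80 mm below the top. Markers stick out 70 mm above its top, and may lean up to 0.25 rad in their cells.
- glue_stick: White glue stick with a grey band and a yellow cap, diameter 28, 110 mm tall, standing in one cell of the organiser. Origin: centre of its underside. It stays in the organiser.
- unit_drawer0_handle (a point): Centre of the top drawer's handle: a steel bar, diameter 11, 120 mm long along y, on two thin posts, its axis 35 mm in front of the drawer front (29 mm clear gap) and 38 mm below the top of the fixed grey drawer unit (280 x 320 x 174 mm high, two drawers, front to its own -x, towards the robot; yellow notes on top). Moves with the drawer. Axes as drawer_floor.
- drawer_floor (a point): Middle of the front edge of the top drawer's inner floor (just behind the front panel); moves with the drawer. x points into the unit, y along the front, z up; the drawer slides out along -x. Inner space: x 0 to 235, y -139 to 139 mm; side walls 55, front panel 66 mm above the floor. Open to the sky: x from 0 to joint value - 6 mm; the rest is under the unit's top, 65 mm above this floor.
- unit_drawer0 (a joint): How far the top drawer is pulled out: 0 = fully shut, 0.197 m = fully out. It stays where it is left; slides with a friction of about 1 N and a damping of 4 N s/m.
- mug: Blue mug, bystander, diameter 80, 95 mm high, origin under its centre.
- stapler: Red and black stapler, bystander, 150 x 36 x 55 mm, origin under its centre, long axis x.
- board_eraser: Grey board eraser, bystander, 105 x 50 x 32 mm, origin under its centre, long axis x.
- paper_weight: Green glass paper weight, bystander, a disc of diameter 60 and height 30 mm, origin under its centre.

How it is judged:
On the way, in this order (a step that is already met when the one before it is completed fails the run):
1. the top drawer is pulled open (at least 80 mm) (value of joint unit_drawer0 above 0.08 m), for 0.2 s.
2. every marker lies flat in the open drawer, let go (value of joint unit_drawer0 above 0.05 m and x of marker_blue in the frame of drawer_floor between -0.006 and 0.24 m and y of marker_blue in the frame of drawer_floor between -0.142 and 0.142 m and z of marker_blue in the frame of drawer_floor between -0.005 and 0.055 m and angle between marker_blue's own z axis and vertical between 1.2 and 1.94 rad and contact force between the fingers and marker_blue below 0.1 N and x of marker_red in the frame of drawer_floor between -0.006 and 0.24 m and y of marker_red in the frame of drawer_floor between -0.142 and 0.142 m and z of marker_red in the frame of drawer_floor between -0.005 and 0.055 m and angle between marker_red's own z axis and vertical between 1.2 and 1.94 rad and contact force between the fingers and marker_red below 0.1 N and x of marker_green in the frame of drawer_floor between -0.006 and 0.24 m and y of marker_green in the frame of drawer_floor between -0.142 and 0.142 m and z of marker_green in the frame of drawer_floor between -0.005 and 0.055 m and angle between marker_green's own z axis and vertical between 1.2 and 1.94 rad and contact force between the fingers and marker_green below 0.1 N and x of marker_black in the frame of drawer_floor between -0.006 and 0.24 m and y of marker_black in the frame of drawer_floor between -0.142 and 0.142 m and z of marker_black in the frame of drawer_floor between -0.005 and 0.055 m and angle between marker_black's own z axis and vertical between 1.2 and 1.94 rad and contact force between the fingers and marker_black below 0.1 N and x of marker_orange in the frame of drawer_floor between -0.006 and 0.24 m and y of marker_orange in the frame of drawer_floor between -0.142 and 0.142 m and z of marker_orange in the frame of drawer_floor between -0.005 and 0.055 m and angle between marker_orange's own z axis and vertical between 1.2 and 1.94 rad and contact force between the fingers and marker_orange below 0.1 N), for 0.2 s.
At the end, for the whole second after the job is handed in: The top drawer is shut (within 10 mm), every marker lies in it (within 0.37 rad of flat) at rest, the organiser stands upright with the glue stick still in it (value of joint unit_drawer0 below 0.01 m and x of marker_blue in the frame of drawer_floor between -0.006 and 0.24 m and y of marker_blue in the frame of drawer_floor between -0.142 and 0.142 m and z of marker_blue in the frame of drawer_floor between -0.005 and 0.055 m and angle between marker_blue's own z axis and vertical between 1.2 and 1.94 rad and x of marker_red in the frame of drawer_floor between -0.006 and 0.24 m and y of marker_red in the frame of drawer_floor between -0.142 and 0.142 m and z of marker_red in the frame of drawer_floor between -0.005 and 0.055 m and angle between marker_red's own z axis and vertical between 1.2 and 1.94 rad and x of marker_green in the frame of drawer_floor between -0.006 and 0.24 m and y of marker_green in the frame of drawer_floor between -0.142 and 0.142 m and z of marker_green in the frame of drawer_floor between -0.005 and 0.055 m and angle between marker_green's own z axis and vertical between 1.2 and 1.94 rad and x of marker_black in the frame of drawer_floor between -0.006 and 0.24 m and y of marker_black in the frame of drawer_floor between -0.142 and 0.142 m and z of marker_black in the frame of drawer_floor between -0.005 and 0.055 m and angle between marker_black's own z axis and vertical between 1.2 and 1.94 rad and x of marker_orange in the frame of drawer_floor between -0.006 and 0.24 m and y of marker_orange in the frame of drawer_floor between -0.142 and 0.142 m and z of marker_orange in the frame of drawer_floor between -0.005 and 0.055 m and angle between marker_orange's own z axis and vertical between 1.2 and 1.94 rad and linear speed of each of marker_blue, marker_red, marker_green, marker_black, marker_orange below 0.05 m/s and z of glue_stick in the frame of organiser below -0.06 m and horizontal distance between glue_stick and organiser below 0.1 m and angle between organiser's own z axis and vertical below 0.15 rad); the robot touches nothing.
It fails at once if a marker is squeezed with more than 70 N (contact force between the fingers and marker_blue above 70 N or contact force between the fingers and marker_red above 70 N or contact force between the fingers and marker_green above 70 N or contact force between the fingers and marker_black above 70 N or contact force between the fingers and marker_orange above 70 N).
It fails at once if the organiser is tipped over (angle between organiser's own z axis and vertical above 0.5 rad).
It fails at once if a bystander is pushed more than 50 mm away (distance of any of mug, stapler, board_eraser, paper_weight from where it was at the start of the episode above 0.05 m).
Of marker_blue, marker_red, marker_green, marker_black, marker_orange only 4 to 5 are there at a start; the rules pass over those that are not, and their reading is None.
At some moment in a run one of organiser may be knocked a few centimetres aside while the robot is not near it.
Once in a run the grip may slacken for a moment while it holds something.
It also fails if it takes over 208 s, if anything falls off the work surface, if the arm or the gripper's body presses on something with over 40 N, if the wrist force passes 120 N, or if a joint passes its speed limit or range.

## Working session

There is one attempt and no reset: what is moved stays moved. The work goes in short steps, Python scripts to look and compute and a tool call to move; the robot and the scene stay as the last step left them, time stands still between calls to the robot, and variables do not carry over. Pictures are saved under pics/ and viewed, and the job is handed in when it is done.

Besides the shell and the picture viewer there is one more tool, called in YAML: its name, and indented under it one key for each argument. jog_arm: Moves the arm, as the interface text tells. Shift numbers are shares of 150 mm and turn numbers shares of 180 degrees, none past 1 either way. Its arguments: {"type":"object","properties":{"targets":{"type":"array"},"squeeze":{"type":"number"}},"required":["targets"]}

```bash
mkdir -p pics; ls; python3 - <<'E'
from rig import observe, camera, manip
import cv2
print(observe()); print(manip.tip_extent)
for n in ("scene","top","wrist"):
    c=camera(n); cv2.imwrite(f"pics/{n}0.png",c["pixels"][:,:,::-1]); print(n,{k:v for k,v in c.items() if k!="pixels"})
E
```

```text
pics
{'clock': 0.0, 'q': array([-1.44510252,  0.47781869,  0.02231208,  1.55643923, -0.01151226,
        1.10929749, -0.08312442]), 'joint_vel': array([0.0002253 , 0.00161214, 0.00022232, 0.00070781, 0.00192942,
       0.00048544, 0.00056149]), 'tau': array([-6.11927171e-04, -5.82848489e+01,  1.53435856e+00, -2.72604579e+01,
       -5.43237152e-02,  1.72966142e-02,  1.63111454e-04]), 'ee_pos': array([0.15623644, 0.65607567, 0.23567386]), 'ee_rot': array([ 1.16622657e-01,  9.93175873e-01, -9.16229205e-04, -5.04894317e-05]), 'contact_force': array([ 0.79489801, -0.5468508 ,  0.34712353]), 'torque': array([-0.05421847,  0.02051315,  0.04559008]), 'width': 0.08795840563428645}
0.014
scene {'fovy': 44.186300028150754, 'cx': 321.2012016564498, 'cy': 198.63100328159115, 'distortion': array([-0.09448159,  0.        ,  0.        ,  0.        ,  0.        ]), 'rvec': array([ 2.46842158,  0.8957487 , -0.24810141]), 'tvec': array([-0.38427027, -0.30760205,  1.3448845 ])}
top {'fovy': 42.584831500959886, 'cx': 321.9710962976247, 'cy': 202.92256332085137, 'distortion': array([-0.0894293,  0.       ,  0.       ,  0.       ,  0.       ]), 'rvec': array([ 2.16813449, -2.11299958,  0.15943114]), 'tvec': array([-0.09266875,  0.57683803,  1.38812319])}
wrist {'fovy': 64.39533133299867, 'cx': 315.84870953412275, 'cy': 199.02836726275208, 'distortion': array([-0.04630047,  0.        ,  0.        ,  0.        ,  0.        ]), 'rvec': array([-2.30812754, -1.82256383, -0.22161337]), 'tvec': array([-0.67518497, -0.02936397,  0.39001022])}
```

View pics/scene0.png

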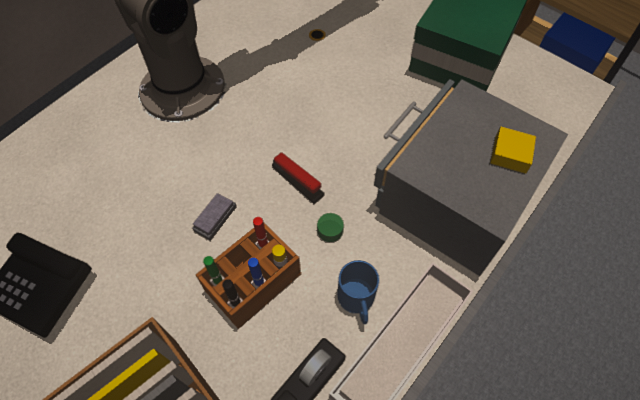

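View pics/top0.png

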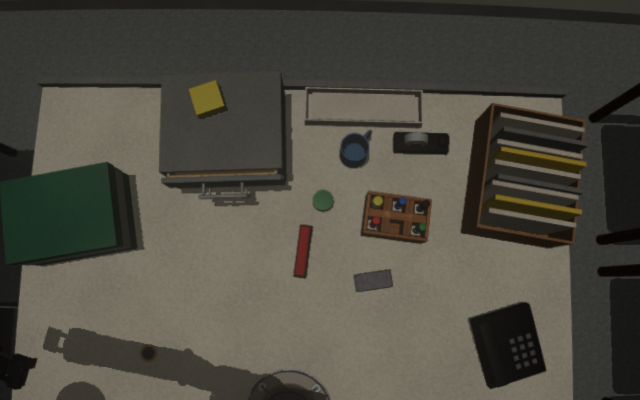

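View pics/wrist0.png

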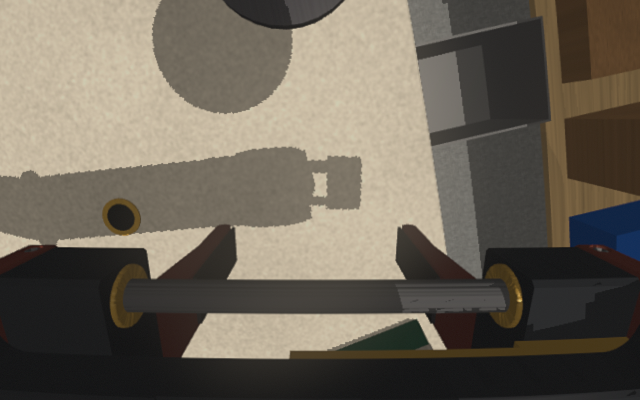

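The four markers present are red, green, black and blue; the glue stick (yellow cap) is in a corner cell, and orange is absent. Next I enlarge and measure.

```bash
cat > h.py <<'E'
import numpy as np, cv2
from rig import observe, camera
from scipy.spatial.transform import Rotation as R
def K(c):
    f=200/np.tan(np.radians(c["fovy"])/2); return np.array([[f,0,c["cx"]],[0,f,c["cy"]],[0,0,1.]])
def ray(c,uv):
    u=cv2.undistortPoints(np.array([[uv]],float),K(c),c["distortion"])[0,0]
    Rm=cv2.Rodrigues(c["rvec"])[0]; o=-Rm.T@c["tvec"]; d=Rm.T@np.array([u[0],u[1],1]); return o,d/np.linalg.norm(d)
def plane(c,uv,z):
    o,d=ray(c,uv); return o+d*(z-o[2])/d[2]
def tri(c1,u1,c2,u2):
    o1,d1=ray(c1,u1);o2,d2=ray(c2,u2)
    s=np.linalg.lstsq(np.stack([d1,-d2],1),o2-o1,rcond=None)[0]
    a,b=o1+s[0]*d1,o2+s[1]*d2; return (a+b)/2,np.linalg.norm(a-b)
def proj(c,p):
    return cv2.projectPoints(np.array([p],float),c["rvec"],c["tvec"],K(c),c["distortion"])[0].reshape(-1,2)
def crop(c,fn,x0,y0,w,h,s):
    cv2.imwrite(fn,cv2.resize(c["pixels"][y0:y0+h,x0:x0+w,::-1],None,fx=s,fy=s,interpolation=cv2.INTER_CUBIC))
np.set_printoptions(precision=4,suppress=True)
def tool(p,q=None):
    "shift (fraction) in tool axes from measured pose to world p, turn fraction to quaternion q"
    s=observe(); Rm=R.from_quat(s["ee_rot"])
    print("pose",s["ee_pos"],"axes",Rm.as_matrix().round(3).tolist())
    print("shift",Rm.inv().apply(np.array(p)-s["ee_pos"])/.15)
    if q is not None: print("turn",(Rm.inv()*q).as_rotvec()/np.pi)
E
python3 - <<'E'
from h import *
s=camera("scene");t=camera("top")
crop(s,"pics/s1.png",190,200,120,130,5); crop(t,"pics/t1.png",350,180,100,70,7)
crop(t,"pics/t2.png",150,60,150,150,4); crop(s,"pics/s2.png",360,70,220,210,3)
E
```

```text
(no output)
```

View pics/s1.png

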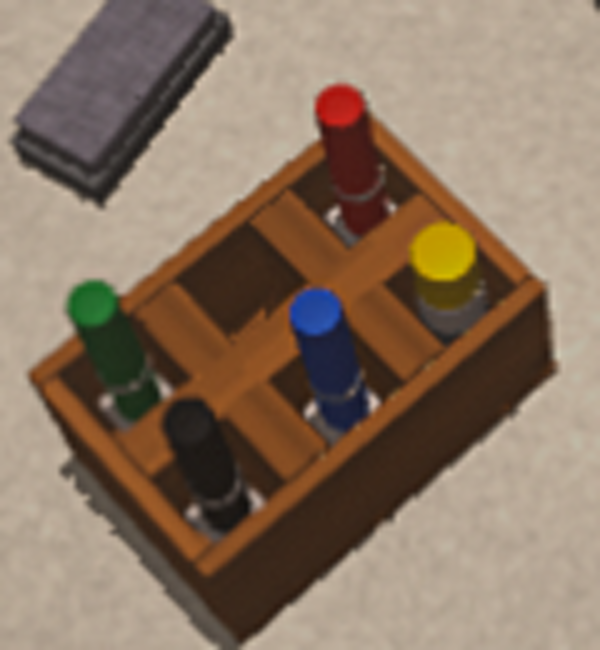

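View pics/t1.png

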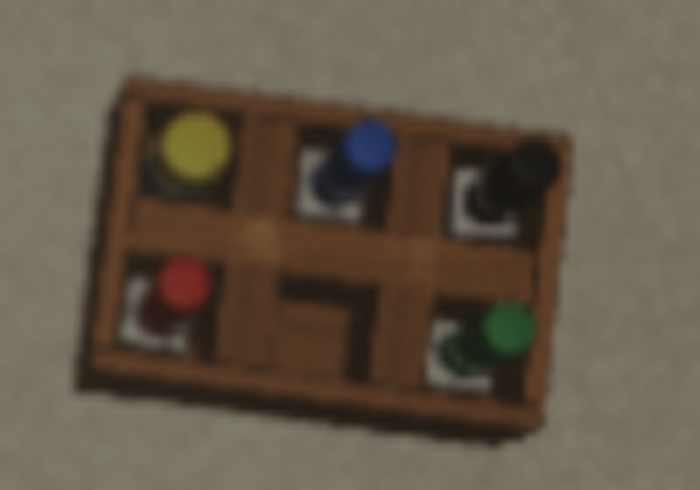

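View pics/t2.png

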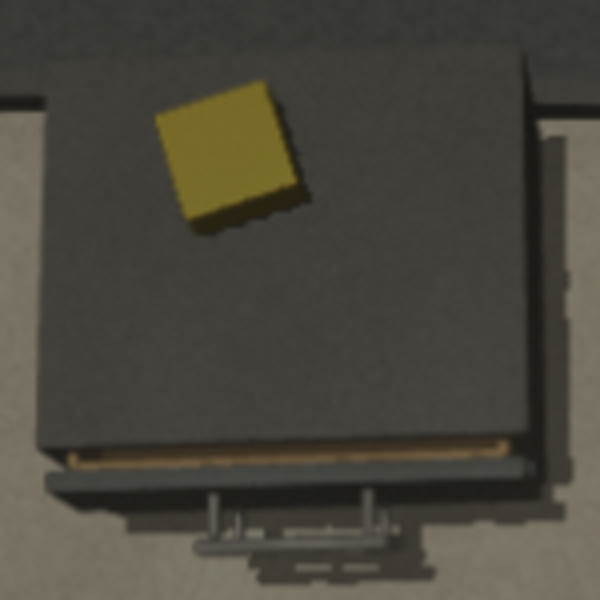

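View pics/s2.png

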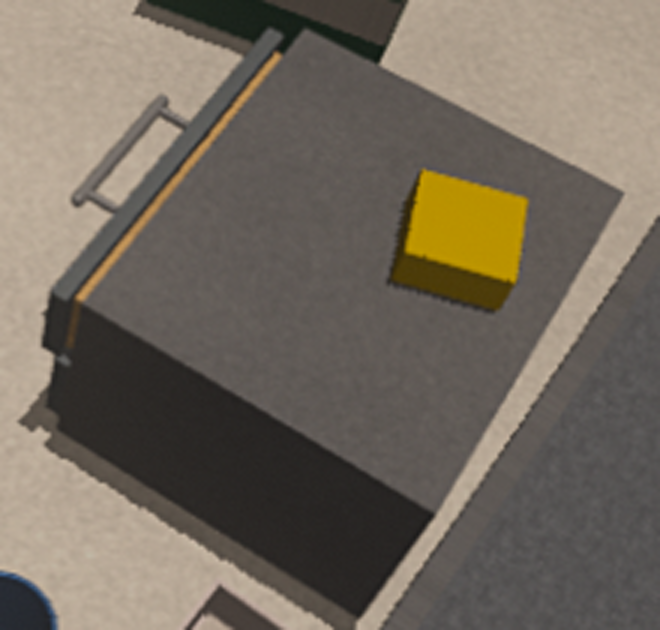

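```bash
python3 - <<'E'
from h import *
s=camera("scene");t=camera("top")
S1=lambda x,y:(190+x/5,200+y/5); T1=lambda x,y:(350+x/7,180+y/7)
T2=lambda x,y:(150+x/4,60+y/4); S2=lambda x,y:(360+x/3,70+y/3)
a,b=tri(t,T2(195,547),s,S2(163,100)); print("handle +y",a,b)
a,b=tri(t,T2(390,541),s,S2(76,200)); print("handle -y",a,b)
for n,x in dict(fl=(40,447),fr=(527,433),br=(522,50),bl=(48,58)).items(): print("unit",n,plane(t,T2(*x),.174))
for n,x in dict(fl=(302,30),fr=(78,298),br=(435,515),bl=(622,192)).items(): print("unit s",n,plane(s,S2(*x),.174))
print("front panel top edge outer",plane(t,T2(47,487),.165),plane(t,T2(535,470),.165))
for n,x in dict(a=(130,78),b=(570,133),c=(545,420),d=(92,365)).items(): print("org t",n,plane(t,T1(*x),.09))
for n,x in dict(gr=(35,377),bk=(203,567),gl=(545,288),rd=(375,122)).items(): print("org s",n,plane(s,S1(*x),.09))
for n,(x,y,z) in dict(blue=((370,145),(318,311),(345,388)),black=((533,167),(190,420),(222,497)),red=((185,284),(341,105),(362,188)),green=((508,327),(94,302),(132,388))).items():
    p,e=tri(t,T1(*x),s,S1(*y)); q=plane(s,S1(*z),.06); v=p-q; print(n,p,"err",e,"ring",q,"lean",np.arctan2(np.hypot(*v[:2]),v[2]))
for n,uv in dict(staplA=(303,227),stB=(300,276),mug=(355,150),pw=(323,200),er=(373,280)).items(): print(n,plane(t,uv,.04))
E
```

```text
handle +y [0.5748 0.2481 0.1312] 0.0027369688247521396
handle -y [0.5821 0.1191 0.1374] 0.005602941066028548
unit fl [0.6298 0.342  0.174 ]
unit fr [0.6463 0.0269 0.174 ]
unit br [0.9065 0.0406 0.174 ]
unit bl [0.8959 0.3587 0.174 ]
unit s fl [0.6339 0.3428 0.174 ]
unit s fr [0.6476 0.0291 0.174 ]
unit s br [0.9159 0.041  0.174 ]
unit s bl [0.8967 0.3602 0.174 ]
front panel top edge outer [0.6053 0.3383 0.165 ] [0.6241 0.0216 0.165 ]
org t a [ 0.6075 -0.2035  0.09  ]
org t b [ 0.5903 -0.3746  0.09  ]
org t c [ 0.4787 -0.3644  0.09  ]
org t d [ 0.4956 -0.1903  0.09  ]
org s gr [ 0.484  -0.3624  0.09  ]
org s bk [ 0.5898 -0.374   0.09  ]
org s gl [ 0.6132 -0.2035  0.09  ]
org s rd [ 0.5094 -0.1923  0.09  ]
blue [ 0.5743 -0.2856  0.1535] err 0.0032363822128712097 ring [ 0.5704 -0.2797  0.06  ] lean 0.07528091655172331
black [ 0.5678 -0.3465  0.1517] err 0.0029140152883902334 ring [ 0.5648 -0.3451  0.06  ] lean 0.03590668648721695
red [ 0.5211 -0.2175  0.1542] err 0.0037711266180636485 ring [ 0.5137 -0.2093  0.06  ] lean 0.11668796152834555
green [ 0.5078 -0.3369  0.1534] err 0.0024255836015729193 ring [ 0.504  -0.3359  0.06  ] lean 0.042151753796813685
staplA [ 0.5106 -0.0268  0.04  ]
stB [ 0.3753 -0.0227  0.04  ]
mug [ 0.7344 -0.1678  0.04  ]
pw [ 0.588  -0.0804  0.04  ]
er [ 0.3694 -0.2232  0.04  ]
```

jog_arm:
  targets: [-0.45,-0.5,0,0,0,0.2,0.7,-0.9,-1,0,0,0,0.41,0.7,-0.9,-1,0,0,0,0.41,0.7,-0.9,-1,0,0,0,0.41,0.7,-0.9,-1,0,0,0,0.41,0.7,-0.9,-1,0,0,0,0.41,0.7,-0.9,-1,0,0,0,0.41,0.7,-0.9,-1,0,0,0,0.41,0.7]
  squeeze: 20

```text
clock: 1.35
ee_pos: [0.2528, 0.4794, 0.2366]
ee_rot: [0.689, 0.725, -0.0, 0.0]
contact_force: [-0.6, -0.1, -0.9]
width: 0.0262
```

```bash
python3 - <<'E'
from h import *
s=observe(); print(s["clock"],s["q"],s["width"]); tool([.574,.184,.236])
E
```

```text
1.35 [-1.4438  0.2612  0.292   1.8909 -0.0881  1.002  -1.063 ] 0.026213411951283787
pose [0.2528 0.4794 0.2366] axes [[-0.051, 0.999, 0.0], [0.999, 0.051, -0.0], [-0.0, 0.0, -1.0]]
shift [-2.075   2.0387  0.0047]
```

jog_arm:
  targets: [-0.5,0.5,0,0,0,0,0.7,-1,1,0,0,0,0,0.7,-1,1,0,0,0,0,0.7,-1,1,0,0,0,0,0.7,-1,1,0,0,0,0,0.7,-1,1,0,0,0,0,0.7]

```text
clock: 2.1
ee_pos: [0.4092, 0.3384, 0.2366]
ee_rot: [0.688, 0.726, -0.0, -0.0]
contact_force: [0.6, -0.4, -0.5]
width: 0.0266
```

```bash
python3 - <<'E'
from h import *
s=observe(); print(s["clock"],s["q"],s["width"]); tool([.574,.184,.236])
E
```

```text
2.1 [-1.1448  0.2474  0.4008  1.9207 -0.1147  0.9956 -0.6384] 0.026622096261125418
pose [0.4092 0.3384 0.2366] axes [[-0.054, 0.999, -0.0], [0.999, 0.054, 0.0], [0.0, -0.0, -1.0]]
shift [-1.0868  1.0417  0.003 ]
```

jog_arm:
  targets: [-0.5,0.4,0,0,0,0,0.7,-1,0.8,0,0,0,0,0.7,-1,0.8,0,0,0,0,0.7,-1,0.8,0,0,0,0,0.7,-1,0.8,0,0,0,0,0.7]

```text
clock: 2.72
ee_pos: [0.5362, 0.1968, 0.2361]
ee_rot: [0.687, 0.727, -0.0, -0.001]
contact_force: [0.1, 0.8, -1.0]
width: 0.0263
```

```bash
python3 - <<'E'
from h import *
s=observe(); print(s["clock"],s["q"],s["width"]); tool([.574,.184,.236])
for n in ("scene","top","wrist"):
    c=camera(n); cv2.imwrite(f"pics/{n}1.png",c["pixels"][:,:,::-1])
E
```

```text
2.725 [-0.8446  0.3286  0.4837  1.8343 -0.1781  1.0225 -0.233 ] 0.026298425086236716
pose [0.5362 0.1968 0.2361] axes [[-0.056, 0.998, -0.002], [0.998, 0.056, 0.001], [0.001, -0.002, -1.0]]
shift [-0.0992  0.2467  0.0003]
```

View pics/wrist1.png

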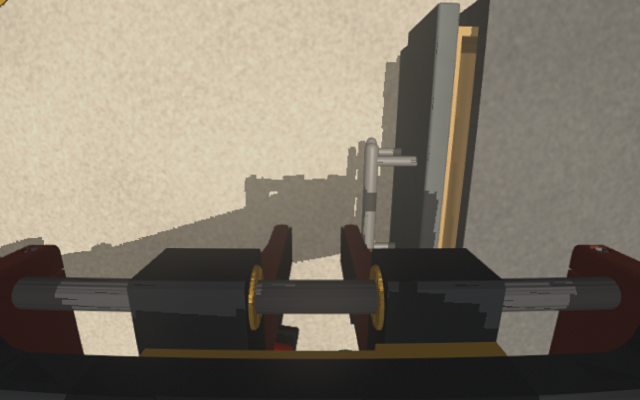

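View pics/scene1.png

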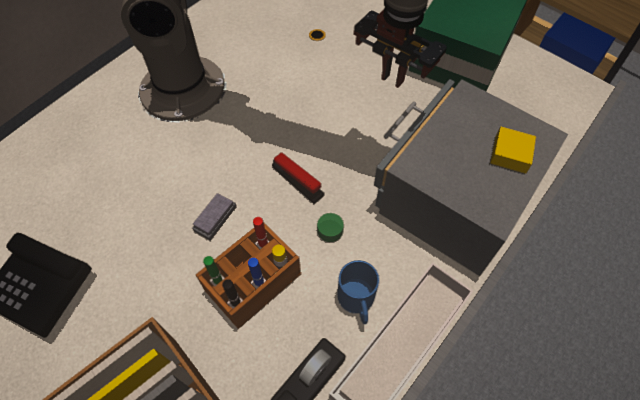

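```bash
python3 - <<'E'
from h import *
w=camera("wrist")
for uv in ((371,145),(370.5,190),(370,240)): print(plane(w,uv,.136))
print(plane(w,(446,30),.175),plane(w,(448,130),.175), plane(w,(415,160),.136))
s,d=plane(w,(370.5,190),.136),0
tool([.574,.184,.236])
E
```

```text
[0.576  0.2478 0.136 ]
[0.5791 0.2122 0.136 ]
[0.583  0.1696 0.136 ]
[0.6087 0.3231 0.175 ] [0.6186 0.2632 0.175 ] [0.6119 0.2383 0.136 ]
pose [0.5359 0.1971 0.2363] axes [[-0.058, 0.998, -0.001], [0.998, 0.058, 0.001], [0.001, -0.001, -1.0]]
shift [-0.1021  0.2482  0.0018]
```

jog_arm:
  targets: [-0.104,0.28,0,0,0,0,0.7,-0.104,0.28,0,0,0,0,0.7,-0.104,0.28,0.2,0,0,0,0.7,-0.104,0.28,0.4,0,0,0,0.7,-0.104,0.28,0.55,0,0,0,0.7,-0.104,0.28,0.69,0,0,0,0.7,-0.104,0.28,0.69,0,0,0,0.7,-0.104,0.28,0.69,0,0,0,0.7]

```text
clock: 3.92
ee_pos: [0.5786, 0.1848, 0.1336]
ee_rot: [0.686, 0.728, 0.0, -0.001]
contact_force: [-1.0, 0.0, -0.8]
width: 0.0262
```

```bash
python3 - <<'E'
from h import *
s=observe(); print(s["clock"],s["q"],s["width"],s["ee_pos"],s["contact_force"])
for n in ("scene","wrist"):
    c=camera(n); cv2.imwrite(f"pics/{n}2.png",c["pixels"][:,:,::-1])
E
```

```text
3.925 [-0.7385  0.5121  0.4397  1.8375 -0.2823  0.8537 -0.1024] 0.026197415819946744 [0.5786 0.1848 0.1336] [-0.9927  0.0442 -0.7736]
```

View pics/wrist2.png

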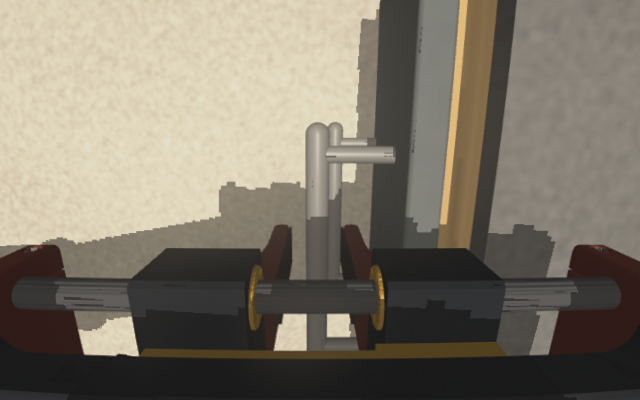

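jog_arm:
  targets: [0,0,0,0,0,0,1,0,0,0,0,0,0,1,0,0,0,0,0,0,1,0,-0.05,0,0,0,0,1,0,-0.15,0,0,0,0,1,0,-0.25,0,0,0,0,1,0,-0.35,0,0,0,0,1,0,-0.45,0,0,0,0,1,0,-0.55,0,0,0,0,1,0,-0.65,0,0,0,0,1,0,-0.75,0,0,0,0,1,0,-0.85,0,0,0,0,1,0,-0.95,0,0,0,0,1,0,-1,0,0,0,0,1,0,-1,0,0,0,0,1]
  squeeze: 25

```text
clock: 5.9
ee_pos: [0.428, 0.1764, 0.1344]
ee_rot: [0.686, 0.728, 0.001, -0.001]
contact_force: [-1.4, 1.6, 9.1]
width: 0.0104
```

```bash
python3 - <<'E'
from h import *
s=observe(); print(s["clock"],s["q"],s["width"],s["ee_pos"],s["contact_force"])
t=camera("top"); crop(t,"pics/t3.png",150,60,150,190,3.1)
E
```

```text
5.9 [-0.9186  0.2881  0.4644  2.1695 -0.1981  0.7215 -0.2623] 0.010383712739976245 [0.428  0.1764 0.1344] [-1.4162  1.5682  9.1233]
```

View pics/t3.png

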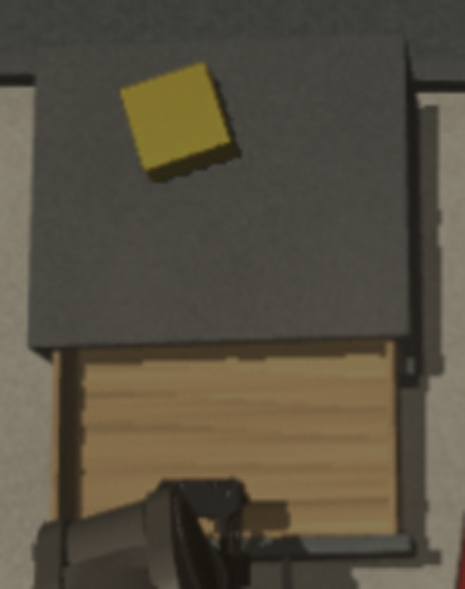

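jog_arm:
  targets: [0,-0.06,0,0,0,0,1,0,-0.12,0,0,0,0,1,0,-0.15,0,0,0,0,1,0,-0.15,0,0,0,0,1,0,-0.15,0,0,0,0,0.7,0,-0.15,0,0,0,0,0.7,0,-0.15,-0.3,0,0,0,0.7,0,-0.15,-0.7,0,0,0,0.7,0,-0.15,-1,0,0,0,0.7,0,-0.15,-1,0,0,0,0.7]

```text
clock: 7.2
ee_pos: [0.4072, 0.1753, 0.2871]
ee_rot: [0.686, 0.728, 0.004, -0.001]
contact_force: [1.1, 0.8, 0.2]
width: 0.0261
```

```bash
python3 - <<'E'
from h import *
s=observe(); print(s["clock"],s["q"],s["width"],s["ee_pos"],s["contact_force"])
t=camera("top"); crop(t,"pics/t4.png",150,60,150,190,3.1)
c=camera("scene"); cv2.imwrite("pics/s4.png",c["pixels"][:,:,::-1])
E
```

```text
7.2 [-1.0433  0.0095  0.511   2.0474 -0.0097  1.0785 -0.4688] 0.026078078789395148 [0.4072 0.1753 0.2871] [1.0776 0.795  0.2125]
```

View pics/s4.png

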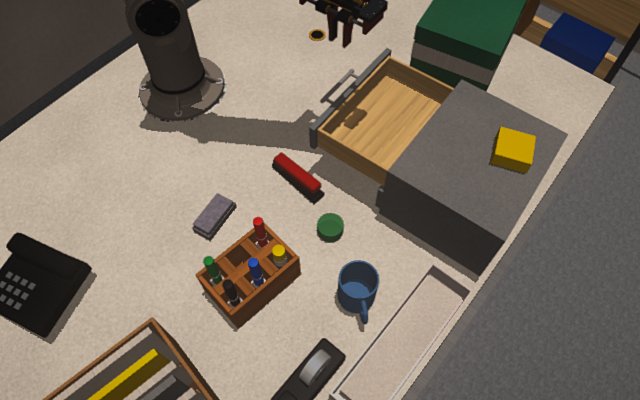

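View pics/t4.png

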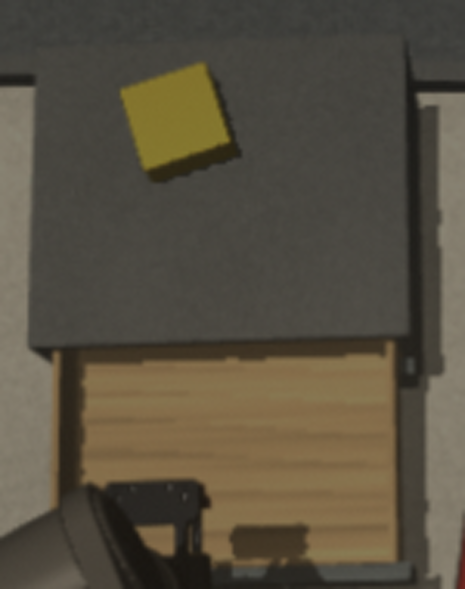

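```bash
cat > fk.py <<'E'
from h import *
from scipy.optimize import least_squares
import itertools
Q=np.array([[-1.4451,.4778,.0223,1.5564,-.0115,1.1093,-.0831],[-1.4438,0.2612,0.292,1.8909,-0.0881,1.002,-1.063],[-1.1448,0.2474,0.4008,1.9207,-0.1147,0.9956,-0.6384],[-0.8446,0.3286,0.4837,1.8343,-0.1781,1.0225,-0.233],[-0.7385,0.5121,0.4397,1.8375,-0.2823,0.8537,-0.1024],[-0.9186,0.2881,0.4644,2.1695,-0.1981,0.7215,-0.2623],[-1.0433,0.0095,0.511,2.0474,-0.0097,1.0785,-0.4688]])
P=np.array([[.15624,.65608,.23567],[.2528,.4794,.2366],[.4092,.3384,.2366],[.5362,.1968,.2361],[.5786,.1848,.1336],[.428,.1764,.1344],[.4072,.1753,.2871]])
O=np.array([[.1166,.9932,-.0009,0],[.689,.725,0,0],[.688,.726,0,0],[.687,.727,0,-.001],[.686,.728,0,-.001],[.686,.728,.001,-.001],[.686,.728,.004,-.001]])
def fk(q,p,s):
    r=R.from_euler('z',p[0]); x=np.array([0,0,p[1]]); pts=[]
    seq='zyzyzyz'; L=[0,0,p[2],0,p[3],0,p[4]]; off=[0,0,0,0,0,0,p[5]]
    for i in range(7):
        r=r*R.from_euler(seq[i],s[i]*q[i]+off[i]); x=x+r.apply([0,0,L[i]]) ; pts.append(x)
    return x,r,pts
def res(p,s):
    o=[]
    for q,x0,r0 in zip(Q,P,O):
        x,r,_=fk(q,p,s); o+=list((x-x0)*5)+list((r.inv()*R.from_quat(r0)).as_rotvec())
    return np.array(o)
if __name__=="__main__":
    out=[]
    for s1,s3,s5,s7 in itertools.product([1,-1],repeat=4):
        s=[s1,1,s3,1,s5,1,s7]
        for y0 in (-.1,1.5,3,-1.6):
            for o7 in(0,3.1,1.57,-1.57):
                f=least_squares(res,[y0,.36,.42,.4,.35,o7],args=(s,)); out.append((f.cost,s,f.x))
    out.sort(key=lambda a:a[0])
    for o in out[:3]: print(*o)
E
python3 fk.py
```

```text
0.007135791450383726 [-1, 1, -1, 1, -1, 1, -1] [-0.1032  0.1161  0.5293  0.4903  0.1259  1.4674]
0.0071357914503838065 [-1, 1, -1, 1, -1, 1, -1] [-0.1032  0.1161  0.5293  0.4903  0.1259  1.4674]
0.007135791450383833 [-1, 1, -1, 1, -1, 1, -1] [-0.1032  0.1161  0.5293  0.4903  0.1259  1.4674]
```

```bash
cat > fk2.py <<'E'
from fk import *
S=[-1,1,-1,1,-1,1,-1]
def fk(q,p):
    r=R.from_euler('z',p[0]); x=np.array([0,0,p[1]]); pts=[]
    L=[[p[6],0,0],[0,0,0],[p[7],p[10],p[2]],[0,0,0],[p[8],p[11],p[3]],[0,0,0],[p[9],p[12],p[4]]]
    for i in range(7):
        r=r*R.from_euler('zyzyzyz'[i],S[i]*q[i]) if i<6 else r
        if i==6:
            x=x+r.apply(L[i]); r=r*R.from_euler('z',S[6]*q[6]+p[5])
        else: x=x+r.apply(L[i])
        pts.append(x)
    return x,r,pts
p0=np.array([-.1,.36,.42,.4,.3,1.47]+[0]*7)
def res2(p,D):
    o=[]
    for q,x0,r0 in D:
        x,r,_=fk(q,p); o+=list((x-x0)*5)+list((r.inv()*R.from_quat(r0)).as_rotvec())
    return np.array(o+list((p-p0)*.003))
def fit(D): return least_squares(res2,p0,args=(D,))
if __name__=="__main__":
    D=list(zip(Q,P,O)); f=fit(D); print(f.cost,f.x); e=res2(f.x,D)[:-13].reshape(-1,6); print(e)
E
python3 fk2.py
```

```text
0.000868864534398103 [-0.012   0.6753  0.5305  0.4747  0.7107  1.5585  0.0023  0.0113 -0.0154
  0.0104 -0.0644  0.0055  0.0055]
[[-0.0004  0.0187 -0.0142  0.     -0.0001  0.0002]
 [-0.0001  0.0089 -0.0012  0.0001  0.0002 -0.    ]
 [-0.004  -0.0028  0.0029 -0.0005 -0.0003  0.0005]
 [-0.0161 -0.0145  0.0113 -0.0001  0.0008  0.0001]
 [-0.0026 -0.0124  0.007   0.0009  0.0001 -0.0006]
 [ 0.0049  0.0043 -0.0087  0.0001 -0.0002 -0.    ]
 [-0.0085  0.0078  0.0028  0.0005  0.0001 -0.0002]]
```

```bash
cat > ik.py <<'E'
from fk2 import *
lo=np.array([-2.96,-.34,-1.41,.24,-1.37,.17,-2.96]);hi=np.array([2.96,2.1,1.46,2.44,4.51,1.92,2.96])
def ik(p,x,r,q0=None,n=12,seed=0):
    rng=np.random.default_rng(seed); best=None
    for k in range(n):
        q=(q0 if k==0 and q0 is not None else rng.uniform(lo,hi))
        def e(q):
            a,b,_=fk(q,p); return np.r_[(a-x)*5,(b.inv()*r).as_rotvec(),(0.003*(q-q0) if q0 is not None else [])]
        f=least_squares(e,np.clip(q,lo+.06,hi-.06),bounds=(lo+.05,hi-.05))
        if best is None or f.cost<best.cost: best=f
    return best
E
python3 - <<'E'
from ik import *
D=list(zip(Q,P,O)); f=fit(D); p=f.x.copy(); d=p[1]-.36; p[1]-=d;p[4]-=d
q0=observe()["q"]
base=R.from_matrix(np.array([[0,1,0],[1,0,0],[0,0,-1.]]))
for nm,x,yaw in (("green",[.507,-.34,.13],-.1),("red",[.519,-.22,.13],-.1),("drawer",[.54,.2,.15],.05)):
    for a in (-90,-75,-60,-45,-30,0,30,45,60,75,90):
        rr=R.from_euler('z',yaw)*R.from_euler('x',a,degrees=True)*base
        b=ik(p,np.array(x),rr,q0,6); print(nm,a,round(b.cost,5),b.x.round(2))
E
```

```text
green -90 1e-05 [-0.84  1.47  0.82  1.9   0.64  0.9  -1.04]
green -75 1e-05 [-0.82  1.25  0.86  1.98  0.61  0.74 -0.9 ]
green -60 1e-05 [-0.74  1.01  0.86  2.03  0.56  0.64 -0.7 ]
green -45 1e-05 [-0.59  0.76  0.8   2.04  0.48  0.6  -0.46]
green -30 1e-05 [-0.36  0.58  0.67  2.    0.3   0.62 -0.12]
green 0 1e-05 [ 0.17  0.52  0.43  1.83 -0.28  0.85  0.63]
green 30 3e-05 [ 0.55  0.74  0.28  1.56 -0.6   1.3   0.99]
green 45 3e-05 [ 0.7   0.89  0.19  1.41 -0.67  1.52  1.04]
green 60 4e-05 [ 0.82  1.05  0.1   1.26 -0.73  1.73  1.04]
green 75 4e-05 [ 0.97  1.21 -0.14  1.11 -0.69  1.87  0.93]
green 90 0.0003 [ 1.37  1.56 -1.07  1.   -0.16  1.87  0.42]
red -90 1e-05 [-0.95  1.39  0.74  1.82  0.56  1.12 -0.99]
red -75 1e-05 [-0.93  1.18  0.76  1.91  0.53  0.98 -0.89]
red -60 1e-05 [-0.88  0.96  0.76  1.97  0.49  0.85 -0.75]
red -45 0.0 [-0.77  0.75  0.74  2.01  0.42  0.77 -0.56]
red -30 0.0 [-0.58  0.57  0.67  2.02  0.28  0.72 -0.3 ]
red 0 1e-05 [-0.06  0.45  0.45  1.94 -0.27  0.8   0.44]
red 30 2e-05 [ 0.36  0.64  0.31  1.77 -0.68  1.18  0.95]
red 45 3e-05 [ 0.53  0.77  0.23  1.66 -0.77  1.38  1.05]
red 60 3e-05 [ 0.67  0.93  0.13  1.54 -0.82  1.57  1.1 ]
red 75 4e-05 [ 0.77  1.09  0.03  1.43 -0.86  1.74  1.1 ]
red 90 4e-05 [ 0.88  1.25 -0.13  1.32 -0.86  1.87  1.05]
drawer -90 2e-05 [-1.26  1.39  0.63  1.27  0.42  1.77 -0.82]
drawer -75 1e-05 [-1.25  1.21  0.6   1.37  0.35  1.62 -0.82]
drawer -60 1e-05 [-1.22  1.02  0.57  1.48  0.29  1.46 -0.8 ]
drawer -45 0.0 [-1.17  0.84  0.55  1.6   0.23  1.29 -0.75]
drawer -30 0.0 [-1.09  0.67  0.51  1.71  0.14  1.13 -0.65]
drawer 0 0.0 [-0.77  0.43  0.39  1.9  -0.22  0.85 -0.22]
drawer 30 1e-05 [-0.33  0.45  0.24  2.01 -0.87  0.88  0.57]
drawer 45 2e-05 [-0.16  0.56  0.21  2.01 -1.11  1.06  0.9 ]
drawer 60 3e-05 [-0.    0.72  0.15  1.99 -1.24  1.25  1.11]
drawer 75 3e-05 [ 0.14  0.89  0.04  1.93 -1.28  1.43  1.25]
drawer 90 4e-05 [ 0.26  1.07 -0.08  1.85 -1.28  1.57  1.33]
```

jog_arm:
  targets: [-0.3,0.2,0,0,-0.06,0,0.55,-0.6,0.35,0,0,-0.12,0,0.55,-1,0.5,0,0,-0.18,0,0.55,-1,0.5,0,0,-0.24,0,0.55,-1,0.5,0,0,-0.3,0,0.55,-1,0.5,0,0,-0.361,0,0.55,-1,0.5,0,0,-0.361,0,0.55,-1,0.5,0,0,-0.361,0,0.55]
  squeeze: 22

```text
clock: 8.3
ee_pos: [0.4886, 0.028, 0.2831]
ee_rot: [0.579, 0.614, -0.368, 0.389]
contact_force: [0.4, 0.1, 0.2]
width: 0.0392
```

```bash
cat >> h.py <<'E'
base=R.from_matrix(np.array([[0,1,0],[1,0,0],[0,0,-1.]]))
def rot(a,yaw=0): return R.from_euler('z',yaw)*R.from_euler('x',a,degrees=True)*base
def st():
    s=observe(); print(round(s["clock"],2),"q",s["q"],"w",round(s["width"],4),"pos",s["ee_pos"],"F",s["contact_force"].round(1),"tz",R.from_quat(s["ee_rot"]).apply([0,0,1]))
E
python3 - <<'E'
from h import *
st(); tool([.52,-.14,.167],rot(-65,-.05))
E
```

```text
8.3 q [-1.1554  0.5439  0.5994  1.9585  0.6574  1.4179 -0.8191] w 0.0392 pos [0.4886 0.028  0.2831] F [0.4 0.1 0.2] tz [ 0.0514 -0.903  -0.4266]
pose [0.4886 0.028  0.2831] axes [[-0.026, 0.998, 0.051], [0.426, 0.058, -0.903], [-0.904, -0.002, -0.427]]
shift [0.2176 0.1455 1.3522]
turn [ 0.0308 -0.0014  0.015 ]
```

jog_arm:
  targets: [0.1,0.07,0.4,0.015,0,0.008,0.55,0.2,0.14,0.8,0.03,0,0.015,0.55,0.22,0.145,1,0.03,0,0.015,0.55,0.22,0.145,1,0.03,0,0.015,0.55,0.22,0.145,1,0.03,0,0.015,0.55]

```text
clock: 8.93
ee_pos: [0.5177, -0.0919, 0.1902]
ee_rot: [0.613, 0.583, -0.386, 0.369]
contact_force: [-0.7, -0.2, -0.4]
width: 0.0395
```

```bash
python3 - <<'E'
from h import *
st(); tool([.52,-.14,.167],rot(-65,-.05))
for n in ("scene","top","wrist"):
    c=camera(n); cv2.imwrite(f"pics/{n}5.png",c["pixels"][:,:,::-1])
E
```

```text
8.93 q [-0.9291  0.7211  0.6225  1.9987  0.6762  1.1574 -0.8642] w 0.0395 pos [ 0.5177 -0.0919  0.1902] F [-0.7 -0.2 -0.4] tz [-0.0425 -0.902  -0.4297]
pose [ 0.5177 -0.0919  0.1902] axes [[0.024, 0.999, -0.042], [0.429, -0.049, -0.902], [-0.903, 0.003, -0.43]]
shift [0.0023 0.0306 0.3553]
turn [ 0.0008 -0.0025 -0.0007]
```

View pics/wrist5.png

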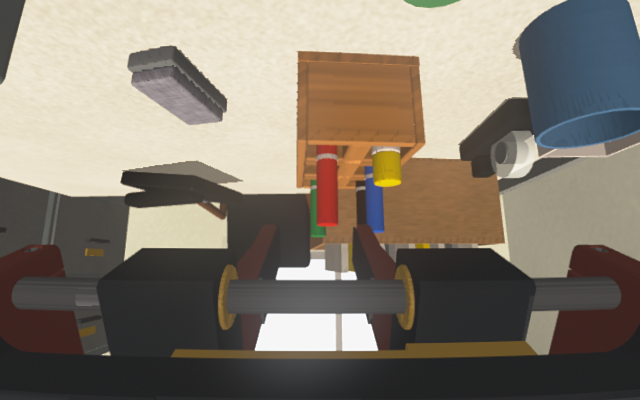

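View pics/scene5.png

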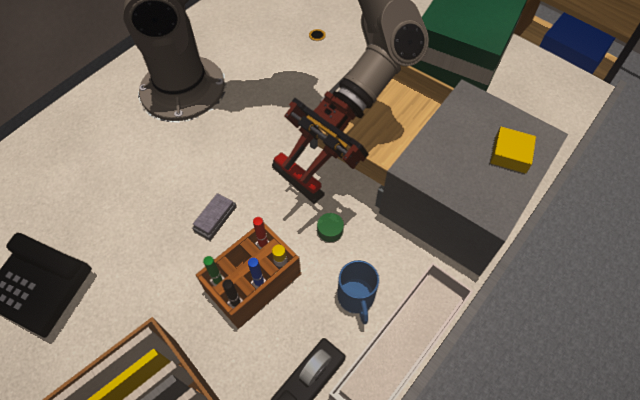

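View pics/top5.png

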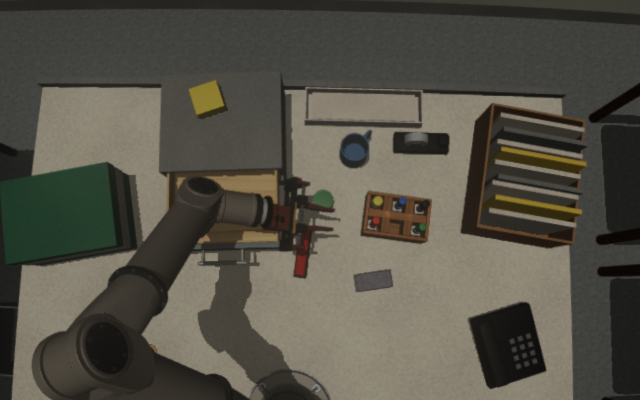

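```bash
python3 - <<'E'
from h import *
w=camera("wrist")
for nm,uvs,y in (("red",[(327,222),(327,190),(327,160)],-.218),("blue",[(375,230),(373,190)],-.286),("green",[(318,235),(318,200)],-.338)):
    for uv in uvs:
        o,d=ray(w,uv); print(nm,o+d*(y-o[1])/d[1])
tool([.522,-.219,.135],rot(-65,-.05))
E
```

```text
red [ 0.5225 -0.218   0.1577]
red [ 0.5227 -0.218   0.1276]
red [ 0.523  -0.218   0.0982]
blue [ 0.5754 -0.286   0.1585]
blue [ 0.5749 -0.286   0.1125]
green [ 0.5094 -0.338   0.1591]
green [ 0.5096 -0.338   0.1131]
pose [ 0.5178 -0.0909  0.1896] axes [[0.022, 0.999, -0.041], [0.428, -0.046, -0.903], [-0.904, 0.002, -0.428]]
shift [-0.0357  0.0664  0.9258]
turn [ 0.0014 -0.0021 -0.0001]
```

jog_arm:
  targets: [-0.01,0.07,0.3,0,0,0,0.55,-0.02,0.07,0.6,0,0,0,0.55,-0.03,0.07,0.8,0,0,0,0.55,-0.03,0.07,0.93,0,0,0,0.55,-0.03,0.07,0.93,0,0,0,0.55,-0.03,0.07,0.93,0,0,0,0.55,-0.03,0.07,0.93,0,0,0,1,-0.03,0.07,0.93,0,0,0,1,-0.03,0.07,0.93,0,0,0,1,-0.03,0.07,0.93,0,0,0,1]
  squeeze: 22

```text
clock: 10.38
ee_pos: [0.5228, -0.219, 0.134]
ee_rot: [0.612, 0.583, -0.386, 0.37]
contact_force: [0.8, 1.2, 0.3]
width: 0.0193
```

```bash
python3 - <<'E'
from h import *
st()
for n in ("scene","wrist"):
    c=camera(n); cv2.imwrite(f"pics/{n}6.png",c["pixels"][:,:,::-1])
E
```

```text
10.38 q [-0.752   0.838   0.6717  2.0674  0.8182  0.8855 -0.9286] w 0.0193 pos [ 0.5228 -0.219   0.134 ] F [0.8 1.2 0.3] tz [-0.0402 -0.9026 -0.4286]
```

View pics/wrist6.png

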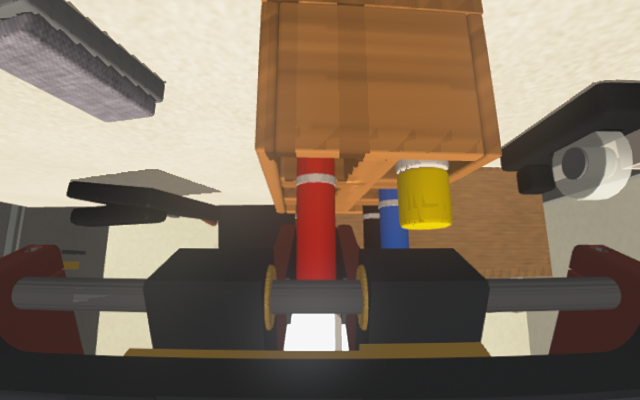

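jog_arm:
  targets: [-0.09,0,-0.043,0,0,0,1,-0.2,0,-0.095,0,0,0,1,-0.32,0,-0.15,0,0,0,1,-0.45,0,-0.213,0,0,0,1,-0.6,0,-0.284,0,0,0,1,-0.75,0,-0.355,0,0,0,1,-0.9,0,-0.426,0,0,0,1,-0.9,0,-0.426,0,0,0,1]

```text
clock: 11.48
ee_pos: [0.5224, -0.2198, 0.2852]
ee_rot: [0.613, 0.583, -0.384, 0.37]
contact_force: [0.8, -0.1, -1.6]
width: 0.0196
```

```bash
python3 - <<'E'
from h import *
st(); tool([.54,.10,.30],rot(25,.05))
c=camera("scene"); cv2.imwrite(f"pics/scene7.png",c["pixels"][:,:,::-1])
E
```

```text
11.47 q [-0.833   0.5481  0.7738  2.0331  0.8487  1.1034 -0.7086] w 0.0196 pos [ 0.5224 -0.2198  0.2852] F [ 0.8 -0.1 -1.6] tz [-0.0398 -0.9017 -0.4305]
pose [ 0.5224 -0.2198  0.2852] axes [[0.026, 0.999, -0.04], [0.43, -0.047, -0.902], [-0.903, 0.006, -0.431]]
shift [ 0.8302  0.0176 -1.9694]
turn [-0.0096  0.4969 -0.033 ]
```

View pics/scene7.png

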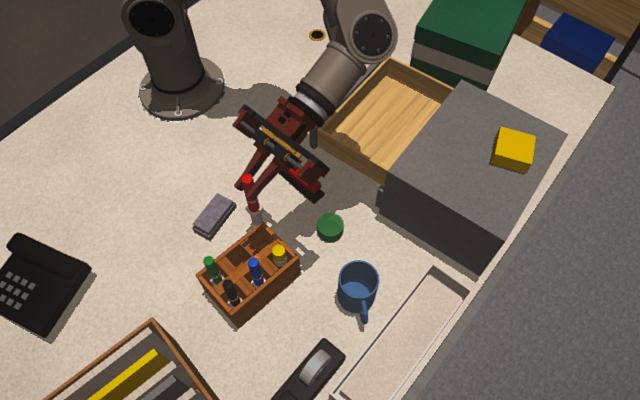

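jog_arm:
  targets: [0.0,0,-0.2,0,0.05,0,1,0.02,-0.01,-0.4,0,0.1,0,1,0.05,-0.02,-0.6,0,0.15,0,1,0.08,-0.03,-0.8,0,0.2,-0.01,1,0.1,-0.04,-0.98,0,0.25,-0.02,1,0.1,-0.04,-0.98,0,0.3,-0.03,1,0.1,-0.04,-0.98,-0.01,0.36,-0.03,1,0.1,-0.04,-0.98,-0.01,0.42,-0.03,1,0.1,-0.04,-0.98,-0.01,0.48,-0.03,1,0.1,-0.04,-0.98,-0.01,0.5,-0.03,1,0.1,-0.04,-0.98,-0.01,0.5,-0.03,1]

```text
clock: 12.9
ee_pos: [0.5216, -0.0817, 0.332]
ee_rot: [0.676, 0.703, 0.153, -0.159]
contact_force: [0.8, 0.1, -0.9]
width: 0.0196
```

```bash
python3 - <<'E'
from h import *
st(); tool([.595,.13,.28],rot(25,.05))
for n in ("scene","top"):
    c=camera(n); cv2.imwrite(f"pics/{n}8.png",c["pixels"][:,:,::-1])
E
```

```text
12.9 q [-0.2344  0.2828  0.6503  1.7641 -0.5761  1.4     0.6256] w 0.0196 pos [ 0.5216 -0.0817  0.332 ] F [ 0.8  0.1 -0.9] tz [-0.0175  0.43   -0.9026]
pose [ 0.5216 -0.0817  0.332 ] axes [[-0.035, 0.999, -0.018], [0.902, 0.039, 0.43], [0.43, -0.001, -0.903]]
shift [1.1066 0.5442 0.9115]
turn [ 0.0013 -0.0027 -0.0033]
```

View pics/scene8.png

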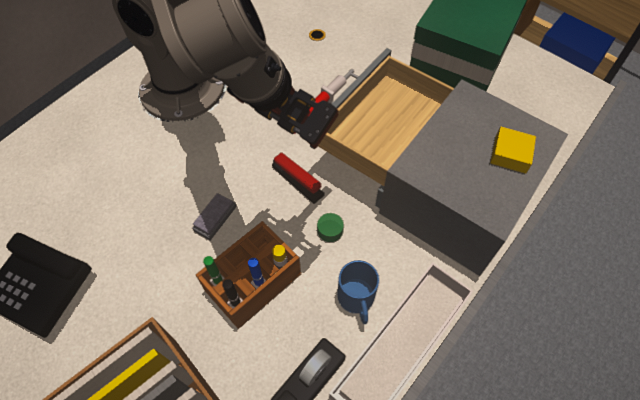

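View pics/top8.png

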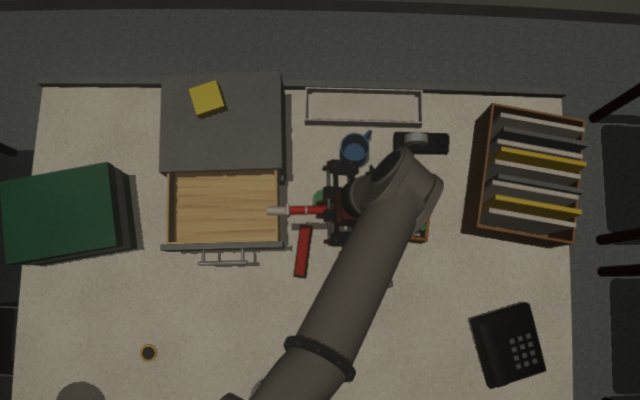

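```bash
python3 - <<'E'
from h import *
t=camera("top"); crop(t,"pics/t9.png",155,155,140,125,5.5)
E
```

```text
(no output)
```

View pics/t9.png

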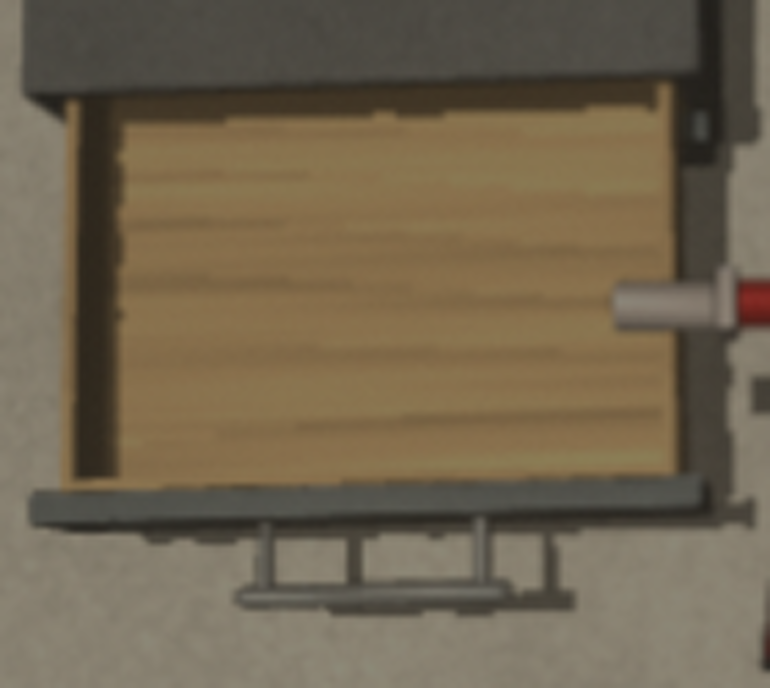

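```bash
python3 - <<'E'
from h import *
t=camera("top"); T=lambda x,y:(155+x/5.5,155+y/5.5)
print("unit edge",plane(t,T(30,93),.174),plane(t,T(690,78),.174))
print("panel inner top",plane(t,T(62,492),.175),plane(t,T(675,476),.175))
print("panel outer top",plane(t,T(35,520),.175),plane(t,T(705,503),.175))
print("side",plane(t,T(78,300),.164),plane(t,T(672,300),.164))
print("handle",plane(t,T(243,598),.136),plane(t,T(503,590),.136))
print("cap",plane(t,T(615,305),.332))
E
```

```text
unit edge [0.6294 0.3407 0.174 ] [0.6438 0.0301 0.174 ]
panel inner top [0.4428 0.3117 0.175 ] [0.4582 0.0298 0.175 ]
panel outer top [0.4296 0.3234 0.175 ] [0.4463 0.0157 0.175 ]
side [0.5333 0.3137 0.164 ] [0.5406 0.0353 0.164 ]
handle [0.3982 0.2343 0.136 ] [0.4056 0.1119 0.136 ]
cap [0.5148 0.0426 0.332 ]
```

jog_arm:
  targets: [0.3,0.18,0.25,0,0,0,1,0.6,0.36,0.5,0,0,0,1,0.9,0.5,0.75,0,0,0,1,0.98,0.56,0.95,0,0,0,1,0.98,0.56,0.95,0,0,0,1,0.98,0.56,0.95,0,0,0,1]

```text
clock: 13.85
ee_pos: [0.5978, 0.1182, 0.2691]
ee_rot: [0.674, 0.705, 0.153, -0.158]
contact_force: [0.2, -0.8, -0.0]
width: 0.0193
```

```bash
python3 - <<'E'
from h import *
st(); tool([.598,.125,.14],rot(25,.05))
E
```

```text
13.85 q [-0.4728  0.3904  0.5299  1.7596 -0.6995  1.1773  0.3952] w 0.0193 pos [0.5978 0.1182 0.2691] F [ 0.2 -0.8 -0. ] tz [-0.0163  0.4295 -0.9029]
pose [0.5978 0.1182 0.2691] axes [[-0.042, 0.999, -0.016], [0.902, 0.045, 0.429], [0.43, 0.003, -0.903]]
shift [-0.329   0.0002  0.7968]
turn [ 0.0016 -0.0025 -0.001 ]
```

jog_arm:
  targets: [-0.08,0,0.2,0,0,0,1,-0.165,0,0.4,0,0,0,1,-0.25,0,0.6,0,0,0,1,-0.3,0,0.72,0,0,0,1,-0.329,0,0.797,0,0,0,1,-0.329,0,0.797,0,0,0,1]

```text
clock: 14.6
ee_pos: [0.598, 0.1247, 0.1399]
ee_rot: [0.674, 0.705, 0.153, -0.158]
contact_force: [-0.4, -0.1, -0.3]
width: 0.0192
```

```bash
python3 - <<'E'
from h import *
st()
for n in ("scene","top"):
    c=camera(n); cv2.imwrite(f"pics/{n}10.png",c["pixels"][:,:,::-1])
E
```

```text
14.6 q [-0.4172  0.5441  0.4524  1.8632 -0.8431  0.9865  0.5804] w 0.0192 pos [0.598  0.1247 0.1399] F [-0.4 -0.1 -0.3] tz [-0.0164  0.4294 -0.903 ]
```

View pics/scene10.png

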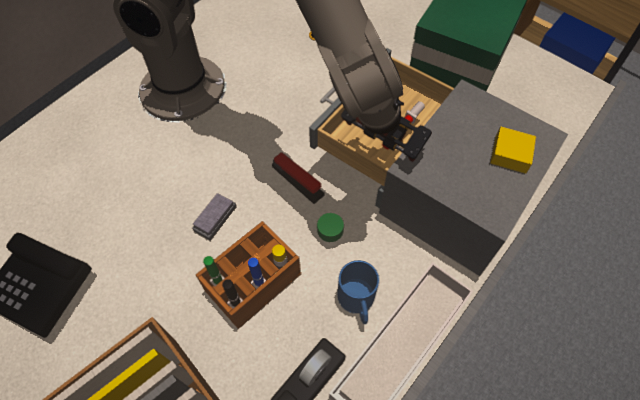

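jog_arm:
  targets: [0,0,0,0,0,0,0.68,0,0,0,0,0,0,0.68,0,0,0,0,0,0,0.68,0.08,0,-0.18,0,0,0,0.68,0.2,0,-0.4,0,0,0,0.68,0.3,0,-0.63,0,0,0,0.68,0.43,0,-0.9,0,0,0,0.6,0.43,0,-0.9,0,0,0,0.55]

```text
clock: 15.7
ee_pos: [0.5998, 0.1247, 0.2945]
ee_rot: [0.673, 0.706, 0.157, -0.156]
contact_force: [0.2, -0.3, -0.8]
width: 0.0386
```

```bash
python3 - <<'E'
from h import *
st(); tool([.522,-.07,.30],rot(-60,-.05))
for n in ("scene","top"):
    c=camera(n); cv2.imwrite(f"pics/{n}11.png",c["pixels"][:,:,::-1])
E
```

```text
15.7 q [-0.4936  0.3646  0.5407  1.7336 -0.6826  1.2045  0.3562] w 0.0386 pos [0.5998 0.1247 0.2945] F [ 0.2 -0.3 -0.8] tz [-0.0085  0.4309 -0.9024]
pose [0.5998 0.1247 0.2945] axes [[-0.045, 0.999, -0.009], [0.901, 0.044, 0.431], [0.431, 0.012, -0.902]]
shift [-1.1309 -0.5752 -0.588 ]
turn [ 0.0137 -0.4749  0.0304]
```

View pics/scene11.png

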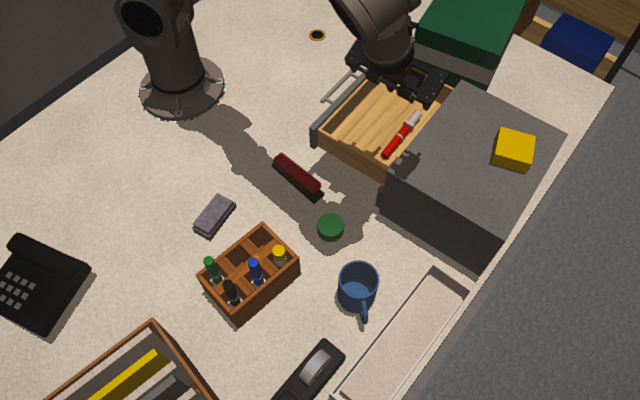

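jog_arm:
  targets: [-0.2,-0.05,-0.1,0,-0.05,0,0.55,-0.45,-0.1,-0.23,0,-0.1,0,0.55,-0.7,-0.16,-0.36,0,-0.16,0.01,0.55,-0.91,-0.21,-0.47,0,-0.22,0.01,0.55,-0.91,-0.21,-0.47,0.01,-0.28,0.02,0.55,-0.91,-0.21,-0.47,0.01,-0.34,0.02,0.55,-0.91,-0.21,-0.47,0.014,-0.4,0.03,0.55,-0.91,-0.21,-0.47,0.014,-0.46,0.03,0.55,-0.91,-0.21,-0.47,0.014,-0.475,0.03,0.55,-0.91,-0.21,-0.47,0.014,-0.475,0.03,0.55]

```text
clock: 17.05
ee_pos: [0.5726, -0.0299, 0.2943]
ee_rot: [0.625, 0.599, -0.366, 0.342]
contact_force: [-0.5, -0.4, 1.2]
width: 0.0391
```

```bash
python3 - <<'E'
from h import *
st(); tool([.580,-.17,.205],rot(-60,-.05))
E
```

```text
17.05 q [-1.0978  0.7015  0.8914  1.7807  0.4791  1.2877 -0.5125] w 0.0391 pos [ 0.5726 -0.0299  0.2943] F [-0.5 -0.4  1.2] tz [-0.0473 -0.8661 -0.4976]
pose [ 0.5726 -0.0299  0.2943] axes [[0.015, 0.999, -0.047], [0.497, -0.049, -0.866], [-0.867, -0.01, -0.498]]
shift [0.0523 0.1008 1.1029]
turn [-0.0013  0.0009  0.003 ]
```

jog_arm:
  targets: [0.02,0.04,0.35,0,0,0,0.55,0.04,0.08,0.7,0,0,0,0.55,0.05,0.1,1,0,0,0,0.55,0.05,0.1,1,0,0,0,0.55,0.05,0.1,1,0,0,0,0.55]

```text
clock: 17.68
ee_pos: [0.5809, -0.1575, 0.2141]
ee_rot: [0.626, 0.598, -0.365, 0.342]
contact_force: [1.2, -0.6, -0.7]
width: 0.0394
```

```bash
python3 - <<'E'
from h import *
st()
for n in ("scene","wrist"):
    c=camera(n); cv2.imwrite(f"pics/{n}12.png",c["pixels"][:,:,::-1])
E
```

```text
17.68 q [-0.9079  0.7944  0.8793  1.8957  0.5329  0.9895 -0.5442] w 0.0394 pos [ 0.5809 -0.1575  0.2141] F [ 1.2 -0.6 -0.7] tz [-0.0478 -0.8648 -0.4998]
```

View pics/wrist12.png

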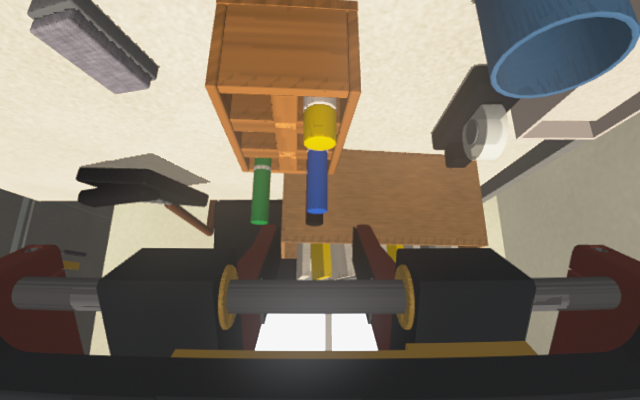

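View pics/scene12.png

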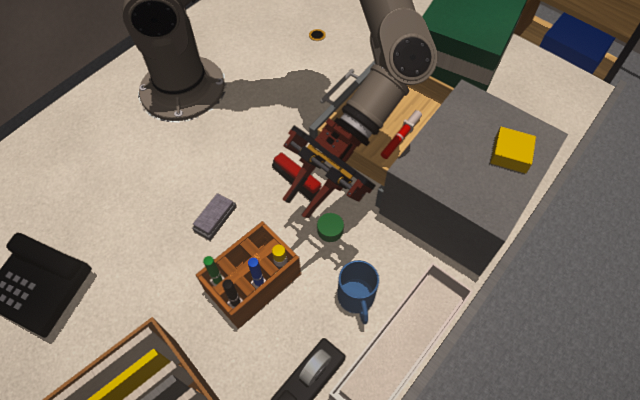

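```bash
python3 - <<'E'
from h import *
w=camera("wrist")
for uv in ((317.5,210),(317.5,180),(317.5,160)):
    o,d=ray(w,uv); print(o+d*(-.286-o[1])/d[1])
tool([.576,-.283,.140])
E
```

```text
[ 0.5765 -0.286   0.1587]
[ 0.5763 -0.286   0.1286]
[ 0.5762 -0.286   0.1075]
pose [ 0.5816 -0.1558  0.2136] axes [[0.016, 0.999, -0.045], [0.499, -0.047, -0.865], [-0.866, -0.008, -0.499]]
shift [0.0012 0.0071 0.9807]
```

jog_arm:
  targets: [0,0.01,0.25,0,0,0,0.55,0,0.01,0.5,0,0,0,0.55,0,0.01,0.75,0,0,0,0.55,0,0.01,0.9,0,0,0,0.55,0,0.01,0.98,0,0,0,0.55,0,0.01,0.98,0,0,0,0.55,0,0.01,0.98,0,0,0,1,0,0.01,0.98,0,0,0,1,0,0.01,0.98,0,0,0,1,0,0.01,0.98,0,0,0,1]
  squeeze: 22

```text
clock: 19.08
ee_pos: [0.5768, -0.2827, 0.1403]
ee_rot: [0.625, 0.599, -0.364, 0.343]
contact_force: [0.9, 0.9, 1.0]
width: 0.0194
```

```bash
python3 - <<'E'
from h import *
st(); s=observe(); tool(s["ee_pos"]+[0,0,.14])
c=camera("wrist"); cv2.imwrite(f"pics/wrist13.png",c["pixels"][:,:,::-1])
E
```

```text
19.07 q [-0.7094  0.9299  0.879   1.9535  0.6053  0.7008 -0.5918] w 0.0194 pos [ 0.5768 -0.2827  0.1403] F [0.9 0.9 1. ] tz [-0.0443 -0.8651 -0.4996]
pose [ 0.5768 -0.2827  0.1403] axes [[0.017, 0.999, -0.044], [0.499, -0.047, -0.865], [-0.866, -0.008, -0.5]]
shift [-0.8085 -0.0073 -0.4663]
```

View pics/wrist13.png

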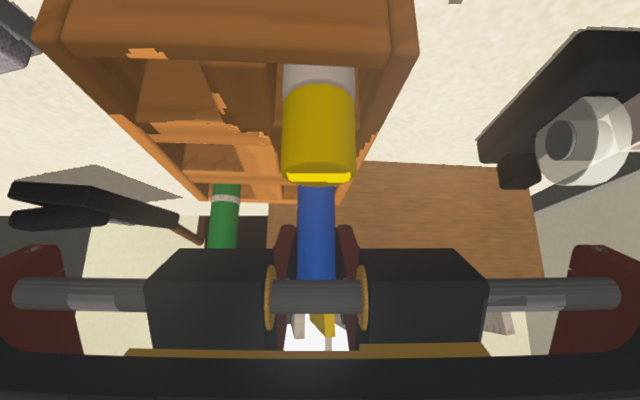

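Gripped. Lift 140 mm straight up.

jog_arm:
  targets: [-0.08,0,-0.046,0,0,0,1,-0.18,0,-0.104,0,0,0,1,-0.3,0,-0.173,0,0,0,1,-0.43,0,-0.248,0,0,0,1,-0.57,0,-0.329,0,0,0,1,-0.7,0,-0.404,0,0,0,1,-0.81,0,-0.467,0,0,0,1,-0.81,0,-0.467,0,0,0,1]

```text
clock: 20.12
ee_pos: [0.5783, -0.2831, 0.282]
ee_rot: [0.626, 0.599, -0.363, 0.343]
contact_force: [-0.2, 0.7, -0.5]
width: 0.0194
```

```bash
python3 - <<'E'
from h import *
st(); tool([.55,-.14,.34],rot(27,.05))
c=camera("scene"); cv2.imwrite(f"pics/scene14.png",c["pixels"][:,:,::-1])
E
```

```text
20.12 q [-0.7769  0.6919  0.9783  1.9044  0.6482  0.8912 -0.4137] w 0.0194 pos [ 0.5783 -0.2831  0.282 ] F [-0.2  0.7 -0.5] tz [-0.0432 -0.8648 -0.5003]
pose [ 0.5783 -0.2831  0.282 ] axes [[0.019, 0.999, -0.043], [0.5, -0.047, -0.865], [-0.866, -0.005, -0.5]]
shift [ 0.1386 -0.2349 -1.01  ]
turn [-0.0114  0.4827 -0.0321]
```

View pics/scene14.png

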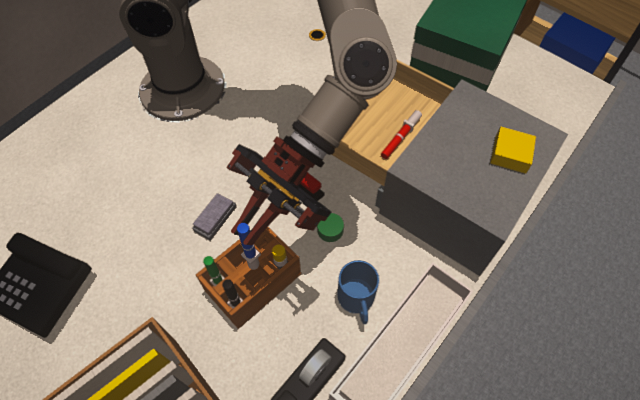

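jog_arm:
  targets: [0.0,0,-0.15,0,0.04,0,1,0.02,-0.03,-0.35,0,0.09,0,1,0.05,-0.08,-0.55,0,0.14,0,1,0.08,-0.14,-0.75,0,0.19,-0.01,1,0.12,-0.2,-0.92,0,0.24,-0.02,1,0.14,-0.235,-1,0,0.3,-0.03,1,0.14,-0.235,-1,-0.01,0.36,-0.03,1,0.14,-0.235,-1,-0.011,0.42,-0.032,1,0.14,-0.235,-1,-0.011,0.47,-0.032,1,0.14,-0.235,-1,-0.011,0.483,-0.032,1,0.14,-0.235,-1,-0.011,0.483,-0.032,1]

```text
clock: 21.55
ee_pos: [0.5494, -0.1409, 0.3367]
ee_rot: [0.671, 0.704, 0.159, -0.171]
contact_force: [0.4, 0.1, -1.0]
width: 0.0192
```

```bash
python3 - <<'E'
from h import *
st(); tool([.562,.0,.29],rot(27,.05))
E
```

```text
21.55 q [-0.0918  0.393   0.6368  1.6304 -0.6146  1.5064  0.7277] w 0.0192 pos [ 0.5494 -0.1409  0.3367] F [ 0.4  0.1 -1. ] tz [-0.0271  0.4527 -0.8912]
pose [ 0.5494 -0.1409  0.3367] axes [[-0.041, 0.999, -0.027], [0.89, 0.049, 0.453], [0.454, -0.005, -0.891]]
shift [0.6915 0.1314 0.7003]
turn [-0.0014  0.0002 -0.001 ]
```

jog_arm:
  targets: [0.3,0.05,0.28,0,0,0,1,0.6,0.1,0.56,0,0,0,1,0.9,0.14,0.85,0,0,0,1,0.95,0.15,0.9,0,0,0,1,0.95,0.15,0.9,0,0,0,1]

```text
clock: 22.18
ee_pos: [0.562, 0.0503, 0.281]
ee_rot: [0.669, 0.705, 0.158, -0.171]
contact_force: [0.5, -1.1, -0.6]
width: 0.0192
```

```bash
python3 - <<'E'
from h import *
st(); tool([.562,.125,.22],rot(27,.05)); tool([.562,.125,.142],rot(27,.05))
E
```

```text
22.18 q [-0.3737  0.3396  0.5487  1.8084 -0.6739  1.2421  0.5018] w 0.0192 pos [0.562  0.0503 0.281 ] F [ 0.5 -1.1 -0.6] tz [-0.0288  0.4517 -0.8917]
pose [0.562  0.0503 0.281 ] axes [[-0.045, 0.999, -0.029], [0.891, 0.054, 0.452], [0.453, -0.005, -0.892]]
shift [0.2595 0.0286 0.5878]
turn [-0.002   0.0005  0.0003]
pose [0.562  0.0503 0.281 ] axes [[-0.045, 0.999, -0.029], [0.891, 0.054, 0.452], [0.453, -0.005, -0.892]]
shift [0.0242 0.0313 1.0515]
turn [-0.002   0.0005  0.0003]
```

jog_arm:
  targets: [0.25,0.03,0.25,0,0,0,1,0.26,0.03,0.59,0,0,0,1,0.17,0.03,0.77,0,0,0,1,0.1,0.03,0.9,0,0,0,1,0.05,0.03,1,0,0,0,1,0.05,0.03,1,0,0,0,1]

```text
clock: 22.92
ee_pos: [0.5618, 0.1239, 0.1501]
ee_rot: [0.67, 0.705, 0.158, -0.171]
contact_force: [-0.3, -0.3, -0.1]
width: 0.0191
```

```bash
python3 - <<'E'
from h import *
st(); tool([.562,.125,.142],rot(27,.05))
for n in ("scene","top"):
    c=camera(n); cv2.imwrite(f"pics/{n}15.png",c["pixels"][:,:,::-1])
E
```

```text
22.93 q [-0.4141  0.4864  0.4452  1.9355 -0.8409  0.9866  0.601 ] w 0.0191 pos [0.5618 0.1239 0.1501] F [-0.3 -0.3 -0.1] tz [-0.0292  0.4509 -0.8921]
pose [0.5618 0.1239 0.1501] axes [[-0.044, 0.999, -0.029], [0.891, 0.052, 0.451], [0.452, -0.006, -0.892]]
shift [-0.0181  0.0019  0.0512]
turn [-0.0021  0.0008 -0.0002]
```

View pics/scene15.png

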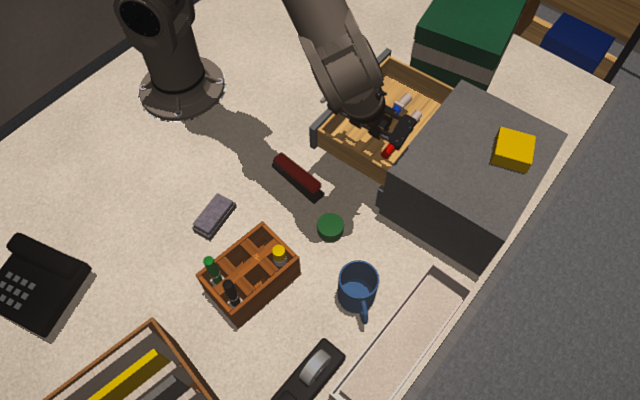

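jog_arm:
  targets: [-0.018,0,0.05,0,0,0,1,-0.018,0,0.05,0,0,0,1,-0.018,0,0.05,0,0,0,0.68,-0.018,0,0.05,0,0,0,0.68,-0.018,0,0.05,0,0,0,0.68,0.06,0,-0.12,0,0,0,0.68,0.2,0,-0.4,0,0,0,0.68,0.3,0,-0.6,0,0,0,0.68,0.45,0,-0.89,0,0,0,0.6,0.45,0,-0.89,0,0,0,0.55]

```text
clock: 24.28
ee_pos: [0.5652, 0.1241, 0.3051]
ee_rot: [0.669, 0.706, 0.162, -0.168]
contact_force: [1.0, -0.9, 0.3]
width: 0.0386
```

```bash
python3 - <<'E'
from h import *
st(); tool([.51,-.04,.31],rot(-65,-.05))
for n in ("scene","top"):
    c=camera(n); cv2.imwrite(f"pics/{n}16.png",c["pixels"][:,:,::-1])
E
```

```text
24.27 q [-0.4935  0.2986  0.528   1.7954 -0.6689  1.2081  0.355 ] w 0.0386 pos [0.5652 0.1241 0.3051] F [ 1.  -0.9  0.3] tz [-0.0207  0.453  -0.8912]
pose [0.5652 0.1241 0.3051] axes [[-0.048, 0.999, -0.021], [0.89, 0.053, 0.453], [0.454, 0.003, -0.891]]
shift [-0.9407 -0.4246 -0.517 ]
turn [ 0.013  -0.5105  0.034 ]
```

View pics/scene16.png

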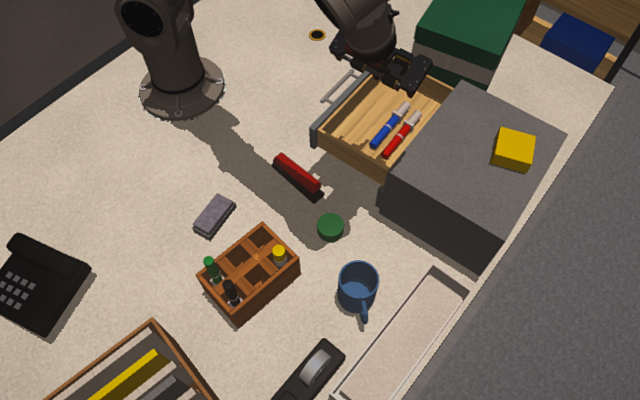

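jog_arm:
  targets: [-0.2,-0.1,-0.1,0,-0.05,0,0.55,-0.45,-0.2,-0.23,0,-0.1,0,0.55,-0.7,-0.3,-0.36,0,-0.16,0.01,0.55,-0.94,-0.42,-0.52,0,-0.22,0.01,0.55,-0.94,-0.42,-0.52,0.01,-0.28,0.02,0.55,-0.94,-0.42,-0.52,0.01,-0.34,0.02,0.55,-0.94,-0.42,-0.52,0.013,-0.4,0.03,0.55,-0.94,-0.42,-0.52,0.013,-0.46,0.03,0.55,-0.94,-0.42,-0.52,0.013,-0.51,0.034,0.55,-0.94,-0.42,-0.52,0.013,-0.51,0.034,0.55]

```text
clock: 25.62
ee_pos: [0.5078, -0.0381, 0.304]
ee_rot: [0.606, 0.584, -0.394, 0.368]
contact_force: [0.2, 0.3, 1.4]
width: 0.0394
```

```bash
python3 - <<'E'
from h import *
st(); tool([.517,-.22,.195],rot(-65,-.05))
E
```

```text
25.62 q [-1.0704  0.5569  0.6895  1.9235  0.6609  1.406  -0.7293] w 0.0394 pos [ 0.5078 -0.0381  0.304 ] F [0.2 0.3 1.4] tz [-0.0471 -0.9073 -0.4179]
pose [ 0.5078 -0.0381  0.304 ] axes [[0.006, 0.999, -0.047], [0.418, -0.045, -0.907], [-0.908, -0.014, -0.418]]
shift [0.1531 0.1264 1.4012]
turn [-0.0005  0.0017  0.0047]
```

jog_arm:
  targets: [0.05,0.04,0.35,0,0,0,0.55,0.1,0.08,0.7,0,0,0,0.55,0.15,0.11,1,0,0,0,0.55,0.15,0.11,1,0,0,0,0.55,0.15,0.11,1,0,0,0,0.55,0.15,0.11,1,0,0,0,0.55]

```text
clock: 26.38
ee_pos: [0.5182, -0.1645, 0.2211]
ee_rot: [0.607, 0.585, -0.393, 0.368]
contact_force: [0.2, -0.8, 0.3]
width: 0.0396
```

```bash
python3 - <<'E'
from h import *
st()
for n in ("scene","wrist"):
    c=camera(n); cv2.imwrite(f"pics/{n}17.png",c["pixels"][:,:,::-1])
E
```

```text
26.38 q [-0.8767  0.6735  0.7072  2.042   0.7632  1.0889 -0.7966] w 0.0396 pos [ 0.5182 -0.1645  0.2211] F [ 0.2 -0.8  0.3] tz [-0.0452 -0.9063 -0.4202]
```

View pics/wrist17.png

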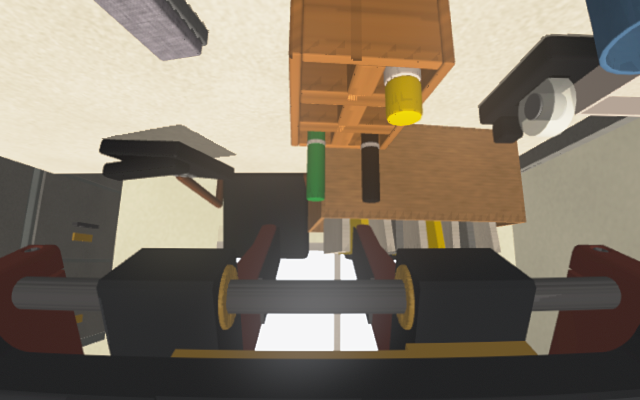

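View pics/scene17.png

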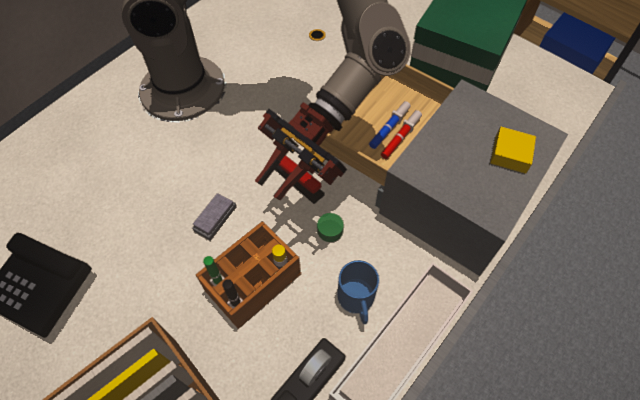

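```bash
python3 - <<'E'
from h import *
w=camera("wrist")
for y,uvs in ((-.338,((316,199),(316,170))),(-.347,((371,200),(371,160)))):
  for uv in uvs:
    o,d=ray(w,uv); print(o+d*(y-o[1])/d[1])
tool([.510,-.3345,.1375])
E
```

```text
[ 0.5099 -0.338   0.1597]
[ 0.5095 -0.338   0.1273]
[ 0.5701 -0.347   0.1589]
[ 0.571  -0.347   0.1129]
pose [ 0.5179 -0.1646  0.2208] axes [[0.006, 0.999, -0.045], [0.419, -0.044, -0.907], [-0.908, -0.013, -0.419]]
shift [0.0289 0.0042 1.2626]
```

jog_arm:
  targets: [0.01,0,0.3,0,0,0,0.55,0.02,0,0.6,0,0,0,0.55,0.03,0,0.85,0,0,0,0.55,0.03,0,0.85,0,0,0,0.55]

```text
clock: 27.02
ee_pos: [0.5105, -0.2802, 0.1633]
ee_rot: [0.606, 0.584, -0.395, 0.368]
contact_force: [-0.6, 0.6, 0.0]
width: 0.0396
```

```bash
python3 - <<'E'
from h import *
st();tool([.510,-.3345,.1375])
E
```

```text
27.02 q [-0.6998  0.8022  0.7459  2.1034  0.9011  0.826  -0.8874] w 0.0396 pos [ 0.5105 -0.2802  0.1633] F [-0.6  0.6  0. ] tz [-0.0493 -0.9074 -0.4173]
pose [ 0.5105 -0.2802  0.1633] axes [[0.006, 0.999, -0.049], [0.418, -0.047, -0.907], [-0.909, -0.015, -0.417]]
shift [0.0049 0.0165 0.4002]
```

jog_arm:
  targets: [0,0.02,0.15,0,0,0,0.55,0,0.02,0.3,0,0,0,0.55,0,0.02,0.4,0,0,0,0.55,0,0.02,0.4,0,0,0,0.55,0,0.02,0.4,0,0,0,1,0,0.02,0.4,0,0,0,1,0,0.02,0.4,0,0,0,1,0,0.02,0.4,0,0,0,1]

```text
clock: 28.02
ee_pos: [0.5108, -0.3345, 0.1382]
ee_rot: [0.606, 0.584, -0.395, 0.368]
contact_force: [0.2, -0.1, 1.2]
width: 0.0199
```

```bash
python3 - <<'E'
from h import *
st(); s=observe(); tool(s["ee_pos"]+[0,0,.14])
c=camera("wrist"); cv2.imwrite(f"pics/wrist18.png",c["pixels"][:,:,::-1])
E
```

```text
28.02 q [-0.6109  0.8771  0.7689  2.0999  0.9766  0.7097 -0.9381] w 0.0199 pos [ 0.5108 -0.3345  0.1382] F [ 0.2 -0.1  1.2] tz [-0.0487 -0.9073 -0.4176]
pose [ 0.5108 -0.3345  0.1382] axes [[0.006, 0.999, -0.049], [0.418, -0.047, -0.907], [-0.909, -0.015, -0.418]]
shift [-0.8479 -0.0136 -0.3898]
```

View pics/wrist18.png

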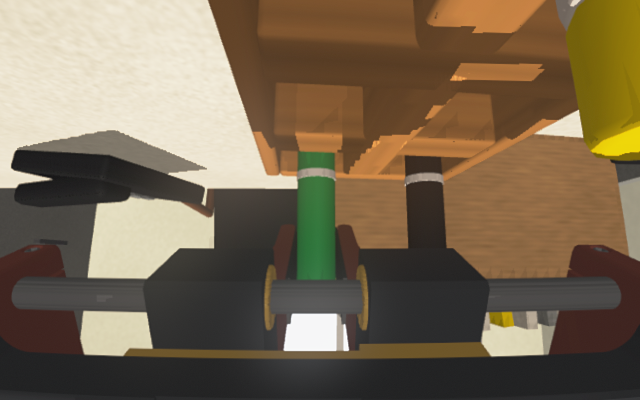

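jog_arm:
  targets: [-0.09,0,-0.041,0,0,0,1,-0.2,0,-0.092,0,0,0,1,-0.32,-0.01,-0.147,0,0,0,1,-0.45,-0.01,-0.207,0,0,0,1,-0.6,-0.01,-0.276,0,0,0,1,-0.75,-0.014,-0.345,0,0,0,1,-0.85,-0.014,-0.39,0,0,0,1,-0.85,-0.014,-0.39,0,0,0,1]

```text
clock: 29.08
ee_pos: [0.5108, -0.3349, 0.2794]
ee_rot: [0.607, 0.584, -0.394, 0.368]
contact_force: [0.9, 0.1, -0.9]
width: 0.0197
```

```bash
python3 - <<'E'
from h import *
st(); tool([.52,-.20,.34],rot(25,.05))
c=camera("scene"); cv2.imwrite(f"pics/scene19.png",c["pixels"][:,:,::-1])
E
```

```text
29.07 q [-0.6858  0.5878  0.8635  2.0687  0.9669  0.9039 -0.6781] w 0.0197 pos [ 0.5108 -0.3349  0.2794] F [ 0.9  0.1 -0.9] tz [-0.0483 -0.9069 -0.4185]
pose [ 0.5108 -0.3349  0.2794] axes [[0.009, 0.999, -0.048], [0.419, -0.047, -0.907], [-0.908, -0.012, -0.418]]
shift [ 0.0102  0.0138 -0.9876]
turn [-0.0159  0.5008 -0.0309]
```

View pics/scene19.png

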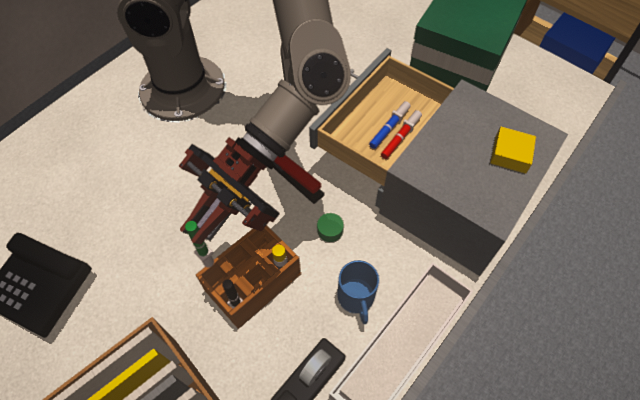

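jog_arm:
  targets: [0.0,0,-0.2,0,0.04,0,1,0,0,-0.4,0,0.09,0,1,0,0,-0.6,0,0.14,0,1,0,0,-0.8,0,0.19,-0.01,1,0.01,0.01,-0.98,0,0.24,-0.02,1,0.01,0.01,-0.98,0,0.3,-0.03,1,0.01,0.01,-0.98,-0.01,0.36,-0.03,1,0.01,0.01,-0.98,-0.015,0.42,-0.03,1,0.01,0.01,-0.98,-0.015,0.48,-0.03,1,0.01,0.01,-0.98,-0.015,0.5,-0.03,1,0.01,0.01,-0.98,-0.015,0.5,-0.03,1]

```text
clock: 30.5
ee_pos: [0.5184, -0.2022, 0.3365]
ee_rot: [0.676, 0.705, 0.146, -0.158]
contact_force: [-0.1, -0.6, 0.3]
width: 0.0195
```

```bash
python3 - <<'E'
from h import *
st(); tool([.525,.0,.31],rot(25,.05))
c=camera("scene"); cv2.imwrite(f"pics/scene20.png",c["pixels"][:,:,::-1])
E
```

```text
30.5 q [ 0.0074  0.3829  0.6278  1.6288 -0.5514  1.5144  0.7944] w 0.0195 pos [ 0.5184 -0.2022  0.3365] F [-0.1 -0.6  0.3] tz [-0.0251  0.4195 -0.9074]
pose [ 0.5184 -0.2022  0.3365] axes [[-0.036, 0.999, -0.025], [0.907, 0.044, 0.419], [0.42, -0.008, -0.907]]
shift [1.1468 0.1039 0.7246]
turn [-0.0013  0.0009 -0.0029]
```

View pics/scene20.png

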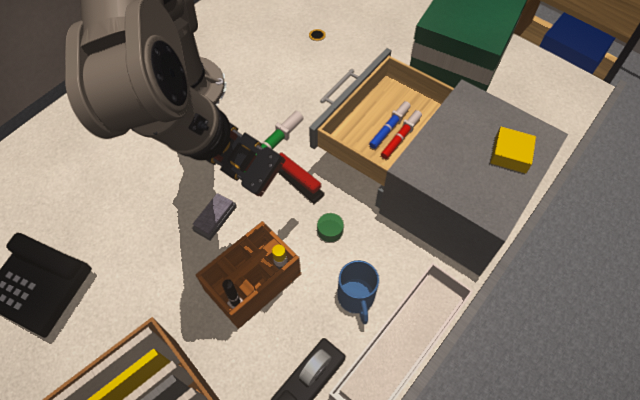

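jog_arm:
  targets: [0.3,0.03,0.2,0,0,0,1,0.6,0.06,0.4,0,0,0,1,0.9,0.09,0.6,0,0,0,1,1,0.1,0.65,0,0,0,1,1,0.1,0.65,0,0,0,1]

```text
clock: 31.18
ee_pos: [0.5256, -0.0218, 0.3117]
ee_rot: [0.674, 0.707, 0.146, -0.157]
contact_force: [-0.3, 0.4, 0.6]
width: 0.0193
```

```bash
python3 - <<'E'
from h import *
st(); tool([.526,.125,.23],rot(25,.05))
E
```

```text
31.18 q [-0.2777  0.258   0.5493  1.8174 -0.564   1.3029  0.5234] w 0.0193 pos [ 0.5256 -0.0218  0.3117] F [-0.3  0.4  0.6] tz [-0.026   0.4184 -0.9079]
pose [ 0.5256 -0.0218  0.3117] axes [[-0.043, 0.999, -0.026], [0.907, 0.05, 0.418], [0.419, -0.006, -0.908]]
shift [0.6592 0.0549 0.904 ]
turn [-0.0016  0.0012 -0.0008]
```

jog_arm:
  targets: [0.3,0.03,0.25,0,0,0,1,0.6,0.05,0.5,0,0,0,1,0.66,0.055,0.8,0,0,0,1,0.66,0.055,0.9,0,0,0,1,0.66,0.055,0.9,0,0,0,1]

```text
clock: 31.8
ee_pos: [0.5263, 0.1229, 0.2302]
ee_rot: [0.675, 0.706, 0.145, -0.157]
contact_force: [0.0, -0.6, -0.3]
width: 0.0196
```

```bash
python3 - <<'E'
from h import *
st(); tool([.526,.125,.142],rot(25,.05))
E
```

```text
31.8 q [-0.4569  0.302   0.4401  1.9517 -0.6621  1.038   0.3934] w 0.0196 pos [0.5263 0.1229 0.2302] F [ 0.  -0.6 -0.3] tz [-0.026   0.4172 -0.9084]
pose [0.5263 0.1229 0.2302] axes [[-0.04, 0.999, -0.026], [0.908, 0.048, 0.417], [0.418, -0.007, -0.908]]
shift [-0.2329  0.0028  0.5402]
turn [-0.0016  0.0016 -0.0016]
```

jog_arm:
  targets: [-0.08,0,0.19,0,0,0,1,-0.15,0,0.35,0,0,0,1,-0.2,0,0.47,0,0,0,1,-0.233,0,0.54,0,0,0,1,-0.233,0,0.54,0,0,0,1,-0.233,0,0.54,0,0,0,1]

```text
clock: 32.55
ee_pos: [0.5263, 0.1248, 0.1428]
ee_rot: [0.675, 0.706, 0.146, -0.157]
contact_force: [-0.3, -0.5, -0.3]
width: 0.0196
```

```bash
python3 - <<'E'
from h import *
st()
for n in ("scene","top"):
    c=camera(n); cv2.imwrite(f"pics/{n}21.png",c["pixels"][:,:,::-1])
E
```

```text
32.55 q [-0.4073  0.4264  0.3868  2.0209 -0.7875  0.8991  0.5539] w 0.0196 pos [0.5263 0.1248 0.1428] F [-0.3 -0.5 -0.3] tz [-0.0246  0.4174 -0.9084]
```

View pics/scene21.png

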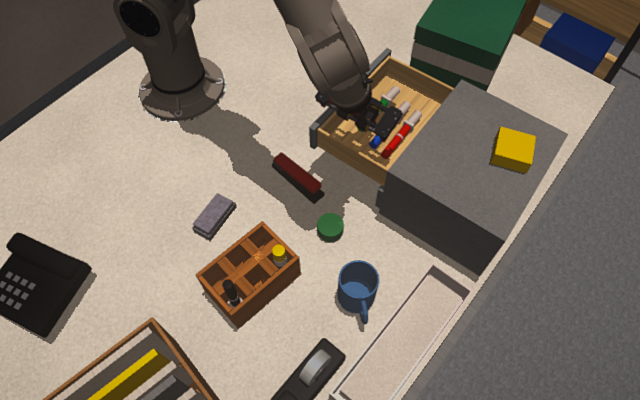

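jog_arm:
  targets: [0,0,0,0,0,0,0.68,0,0,0,0,0,0,0.68,0,0,0,0,0,0,0.68,0.08,0,-0.18,0,0,0,0.68,0.2,0,-0.43,0,0,0,0.68,0.3,0,-0.65,0,0,0,0.68,0.42,0,-0.91,0,0,0,0.6,0.42,0,-0.91,0,0,0,0.55]

```text
clock: 33.65
ee_pos: [0.5287, 0.1251, 0.2966]
ee_rot: [0.674, 0.707, 0.149, -0.155]
contact_force: [0.1, -0.4, -1.4]
width: 0.0386
```

```bash
python3 - <<'E'
from h import *
st(); tool([.565,-.02,.31],rot(-65,-.05))
for n in ("scene","top"):
    c=camera(n); cv2.imwrite(f"pics/{n}22.png",c["pixels"][:,:,::-1])
E
```

```text
33.65 q [-0.4932  0.2248  0.4675  1.8797 -0.5938  1.1404  0.2878] w 0.0386 pos [0.5287 0.1251 0.2966] F [ 0.1 -0.4 -1.4] tz [-0.0189  0.419  -0.9078]
pose [0.5287 0.1251 0.2966] axes [[-0.043, 0.999, -0.019], [0.907, 0.047, 0.419], [0.419, 0.001, -0.908]]
shift [-0.8504  0.196  -0.4909]
turn [ 0.0122 -0.4985  0.0322]
```

View pics/scene22.png

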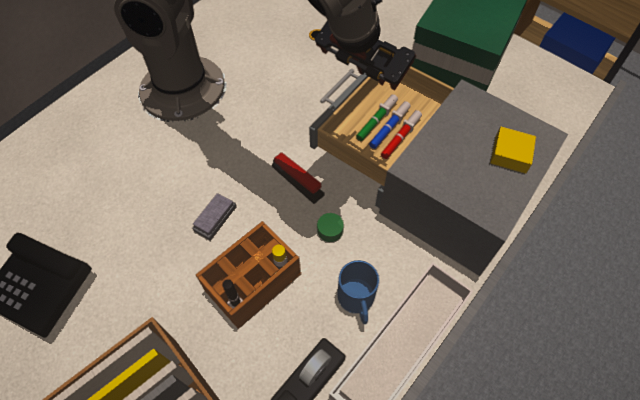

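jog_arm:
  targets: [-0.2,0.05,-0.1,0,-0.05,0,0.55,-0.45,0.1,-0.23,0,-0.1,0,0.55,-0.7,0.15,-0.36,0,-0.16,0.01,0.55,-0.85,0.2,-0.49,0,-0.22,0.01,0.55,-0.85,0.2,-0.49,0.01,-0.28,0.02,0.55,-0.85,0.2,-0.49,0.01,-0.34,0.02,0.55,-0.85,0.2,-0.49,0.012,-0.4,0.03,0.55,-0.85,0.2,-0.49,0.012,-0.46,0.03,0.55,-0.85,0.2,-0.49,0.012,-0.5,0.032,0.55,-0.85,0.2,-0.49,0.012,-0.5,0.032,0.55]

```text
clock: 35.0
ee_pos: [0.5629, -0.0179, 0.3031]
ee_rot: [0.605, 0.583, -0.395, 0.371]
contact_force: [-0.1, -0.5, 0.6]
width: 0.0395
```

```bash
python3 - <<'E'
from h import *
st(); tool([.576,-.17,.22],rot(-65,-.05))
E
```

```text
35.0 q [-1.0259  0.6536  0.698   1.7816  0.6254  1.4168 -0.6559] w 0.0395 pos [ 0.5629 -0.0179  0.3031] F [-0.1 -0.5  0.6] tz [-0.0462 -0.9095 -0.4131]
pose [ 0.5629 -0.0179  0.3031] axes [[0.008, 0.999, -0.046], [0.413, -0.045, -0.91], [-0.911, -0.012, -0.413]]
shift [0.086  0.1399 1.1471]
turn [-0.0003  0.0033  0.0041]
```

jog_arm:
  targets: [0.03,0.04,0.35,0,0,0,0.55,0.06,0.08,0.7,0,0,0,0.55,0.09,0.13,1,0,0,0,0.55,0.09,0.13,1,0,0,0,0.55,0.09,0.13,1,0,0,0,0.55,0.09,0.13,1,0,0,0,0.55]

```text
clock: 35.75
ee_pos: [0.5763, -0.1484, 0.229]
ee_rot: [0.606, 0.584, -0.394, 0.371]
contact_force: [-0.4, 0.1, -0.2]
width: 0.0393
```

```bash
python3 - <<'E'
from h import *
st()
for n in ("scene","wrist"):
    c=camera(n); cv2.imwrite(f"pics/{n}23.png",c["pixels"][:,:,::-1])
E
```

```text
35.75 q [-0.8481  0.7385  0.714   1.8952  0.7111  1.1301 -0.7054] w 0.0393 pos [ 0.5763 -0.1484  0.229 ] F [-0.4  0.1 -0.2] tz [-0.0442 -0.9087 -0.4152]
```

View pics/wrist23.png

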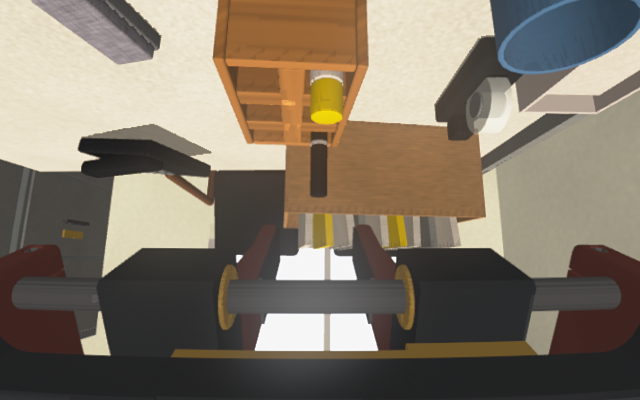

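View pics/scene23.png

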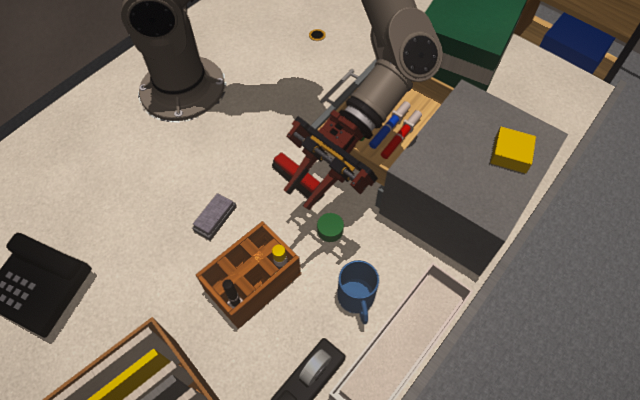

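```bash
python3 - <<'E'
from h import *
w=camera("wrist")
for uv in ((319,194),(319,165)):
    o,d=ray(w,uv); print(o+d*(-.347-o[1])/d[1])
tool([.570,-.343,.138])
E
```

```text
[ 0.5705 -0.347   0.1581]
[ 0.5702 -0.347   0.1232]
pose [ 0.5761 -0.1485  0.2288] axes [[0.008, 0.999, -0.044], [0.414, -0.044, -0.909], [-0.91, -0.011, -0.414]]
shift [0.0136 0.0229 1.4312]
```

jog_arm:
  targets: [0.01,0.01,0.3,0,0,0,0.55,0.01,0.02,0.6,0,0,0,0.55,0.01,0.02,0.9,0,0,0,0.55,0.01,0.02,0.98,0,0,0,0.55,0.01,0.02,0.98,0,0,0,0.55]

```text
clock: 36.52
ee_pos: [0.5726, -0.2816, 0.1665]
ee_rot: [0.605, 0.584, -0.394, 0.371]
contact_force: [-0.1, 0.8, 0.4]
width: 0.0393
```

```bash
python3 - <<'E'
from h import *
st();tool([.5705,-.343,.138])
E
```

```text
36.52 q [-0.6607  0.8557  0.7492  1.9588  0.8307  0.8558 -0.7775] w 0.0393 pos [ 0.5726 -0.2816  0.1665] F [-0.1  0.8  0.4] tz [-0.0448 -0.9092 -0.414 ]
pose [ 0.5726 -0.2816  0.1665] axes [[0.008, 0.999, -0.045], [0.414, -0.044, -0.909], [-0.91, -0.012, -0.414]]
shift [0.0034 0.006  0.4517]
```

jog_arm:
  targets: [0,0.01,0.15,0,0,0,0.55,0,0.01,0.3,0,0,0,0.55,0,0.01,0.45,0,0,0,0.55,0,0.01,0.45,0,0,0,0.55,0,0.01,0.45,0,0,0,0.55,0,0.01,0.45,0,0,0,1,0,0.01,0.45,0,0,0,1,0,0.01,0.45,0,0,0,1,0,0.01,0.45,0,0,0,1]

```text
clock: 37.65
ee_pos: [0.5713, -0.3429, 0.1387]
ee_rot: [0.605, 0.584, -0.394, 0.371]
contact_force: [-0.2, 0.4, 1.0]
width: 0.0196
```

```bash
python3 - <<'E'
from h import *
st(); s=observe(); tool(s["ee_pos"]+[0,0,.14])
c=camera("wrist"); cv2.imwrite(f"pics/wrist24.png",c["pixels"][:,:,::-1])
E
```

```text
37.65 q [-0.5688  0.9267  0.7701  1.9578  0.892   0.7361 -0.8185] w 0.0196 pos [ 0.5713 -0.3429  0.1387] F [-0.2  0.4  1. ] tz [-0.0444 -0.9092 -0.414 ]
pose [ 0.5713 -0.3429  0.1387] axes [[0.008, 0.999, -0.044], [0.414, -0.044, -0.909], [-0.91, -0.011, -0.414]]
shift [-0.8495 -0.0106 -0.3864]
```

View pics/wrist24.png

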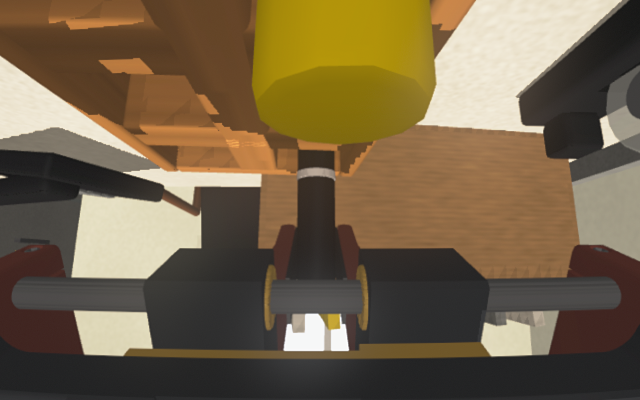

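jog_arm:
  targets: [-0.09,0,-0.041,0,0,0,1,-0.2,0,-0.092,0,0,0,1,-0.32,-0.01,-0.147,0,0,0,1,-0.45,-0.01,-0.207,0,0,0,1,-0.6,-0.01,-0.276,0,0,0,1,-0.75,-0.011,-0.342,0,0,0,1,-0.85,-0.011,-0.387,0,0,0,1,-0.85,-0.011,-0.387,0,0,0,1]

```text
clock: 38.7
ee_pos: [0.5713, -0.3431, 0.28]
ee_rot: [0.606, 0.583, -0.393, 0.371]
contact_force: [0.6, -0.4, -1.5]
width: 0.0195
```

```bash
python3 - <<'E'
from h import *
st(); tool([.53,-.21,.34],rot(25,.05))
c=camera("scene"); cv2.imwrite(f"pics/scene25.png",c["pixels"][:,:,::-1])
E
```

```text
38.7 q [-0.6222  0.672   0.8444  1.9285  0.8951  0.9    -0.592 ] w 0.0195 pos [ 0.5713 -0.3431  0.28  ] F [ 0.6 -0.4 -1.5] tz [-0.0437 -0.9088 -0.4149]
pose [ 0.5713 -0.3431  0.28  ] axes [[0.01, 0.999, -0.044], [0.415, -0.044, -0.909], [-0.91, -0.009, -0.415]]
shift [ 0.0017 -0.3177 -0.9605]
turn [-0.0144  0.5022 -0.0302]
```

View pics/scene25.png

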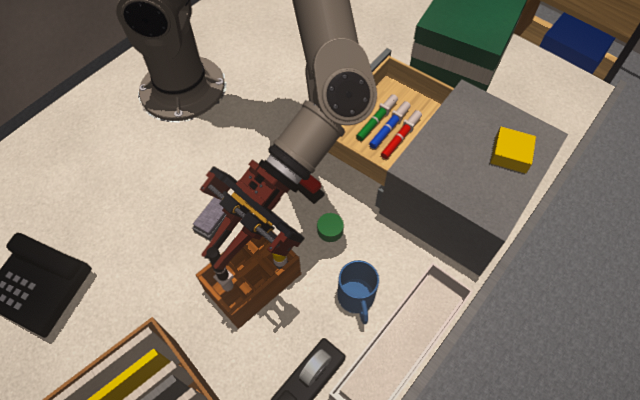

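jog_arm:
  targets: [0.0,-0.05,-0.2,0,0.04,0,1,0,-0.1,-0.4,0,0.09,0,1,0,-0.17,-0.6,0,0.14,0,1,0,-0.24,-0.8,0,0.19,-0.01,1,0,-0.32,-0.96,0,0.24,-0.02,1,0,-0.32,-0.96,0,0.3,-0.03,1,0,-0.32,-0.96,-0.01,0.36,-0.03,1,0,-0.32,-0.96,-0.014,0.42,-0.03,1,0,-0.32,-0.96,-0.014,0.48,-0.03,1,0,-0.32,-0.96,-0.014,0.5,-0.03,1,0,-0.32,-0.96,-0.014,0.5,-0.03,1]

```text
clock: 40.12
ee_pos: [0.5287, -0.2113, 0.3371]
ee_rot: [0.675, 0.706, 0.145, -0.157]
contact_force: [1.2, -0.5, -0.2]
width: 0.0193
```

```bash
python3 - <<'E'
from h import *
st(); tool([.490,-.02,.31],rot(25,.05))
c=camera("scene"); cv2.imwrite(f"pics/scene26.png",c["pixels"][:,:,::-1])
E
```

```text
40.12 q [ 0.0584  0.3981  0.5728  1.5928 -0.5405  1.5184  0.7833] w 0.0193 pos [ 0.5287 -0.2113  0.3371] F [ 1.2 -0.5 -0.2] tz [-0.0254  0.4159 -0.9091]
pose [ 0.5287 -0.2113  0.3371] axes [[-0.039, 0.999, -0.025], [0.908, 0.046, 0.416], [0.417, -0.007, -0.909]]
shift [ 1.0934 -0.1974  0.7012]
turn [-0.0015  0.0021 -0.002 ]
```

View pics/scene26.png

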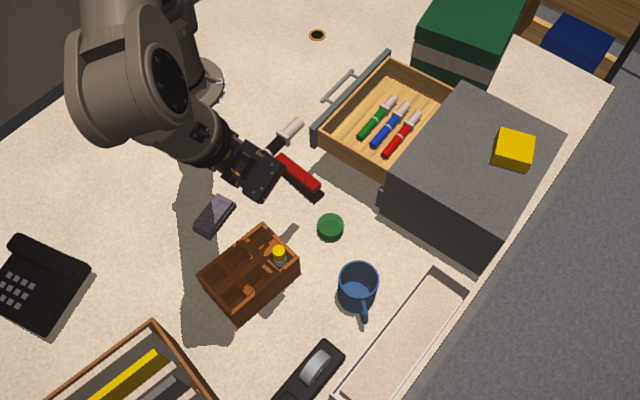

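jog_arm:
  targets: [0.3,-0.05,0.2,0,0,0,1,0.6,-0.1,0.4,0,0,0,1,0.9,-0.15,0.6,0,0,0,1,1,-0.2,0.65,0,0,0,1,1,-0.2,0.65,0,0,0,1]

```text
clock: 40.8
ee_pos: [0.4901, -0.0334, 0.3121]
ee_rot: [0.673, 0.708, 0.145, -0.156]
contact_force: [-0.1, 0.2, -0.9]
width: 0.0193
```

```bash
python3 - <<'E'
from h import *
st(); tool([.490,.125,.23],rot(25,.05))
E
```

```text
40.8 q [-0.223   0.192   0.4973  1.881  -0.5176  1.2848  0.5221] w 0.0193 pos [ 0.4901 -0.0334  0.3121] F [-0.1  0.2 -0.9] tz [-0.0259  0.415  -0.9094]
pose [ 0.4901 -0.0334  0.3121] axes [[-0.045, 0.999, -0.026], [0.908, 0.052, 0.415], [0.416, -0.005, -0.909]]
shift [0.7318 0.057  0.9358]
turn [-0.0016  0.0024 -0.    ]
```

jog_arm:
  targets: [0.3,0.03,0.25,0,0,0,1,0.6,0.05,0.5,0,0,0,1,0.73,0.057,0.8,0,0,0,1,0.73,0.057,0.935,0,0,0,1,0.73,0.057,0.935,0,0,0,1,0.73,0.057,0.935,0,0,0,1]

```text
clock: 41.55
ee_pos: [0.4915, 0.123, 0.2309]
ee_rot: [0.674, 0.708, 0.145, -0.155]
contact_force: [0.2, 0.3, -0.2]
width: 0.0194
```

```bash
python3 - <<'E'
from h import *
st(); tool([.490,.125,.142],rot(25,.05))
E
```

```text
41.55 q [-0.4164  0.2326  0.364   2.025  -0.6219  0.9942  0.3591] w 0.0194 pos [0.4915 0.123  0.2309] F [ 0.2  0.3 -0.2] tz [-0.0231  0.4145 -0.9097]
pose [0.4915 0.123  0.2309] axes [[-0.044, 0.999, -0.023], [0.909, 0.049, 0.415], [0.415, -0.003, -0.91]]
shift [-0.2336 -0.0075  0.5448]
turn [-0.0008  0.0026 -0.0005]
```

jog_arm:
  targets: [-0.08,-0.01,0.19,0,0,0,1,-0.15,-0.01,0.35,0,0,0,1,-0.2,-0.01,0.47,0,0,0,1,-0.233,-0.01,0.545,0,0,0,1,-0.233,-0.01,0.545,0,0,0,1,-0.233,-0.01,0.545,0,0,0,1]

```text
clock: 42.3
ee_pos: [0.4904, 0.1248, 0.1429]
ee_rot: [0.674, 0.708, 0.146, -0.154]
contact_force: [0.7, 0.1, 0.4]
width: 0.0194
```

```bash
python3 - <<'E'
from h import *
st()
for n in ("scene","top"):
    c=camera(n); cv2.imwrite(f"pics/{n}27.png",c["pixels"][:,:,::-1])
E
```

```text
42.3 q [-0.3692  0.3644  0.3166  2.1004 -0.7586  0.843   0.5357] w 0.0194 pos [0.4904 0.1248 0.1429] F [0.7 0.1 0.4] tz [-0.0215  0.4148 -0.9097]
```

View pics/scene27.png

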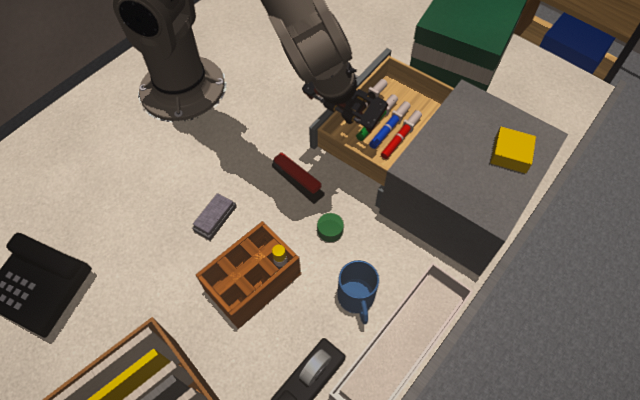

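jog_arm:
  targets: [0,0,0,0,0,0,0.68,0,0,0,0,0,0,0.68,0,0,0,0,0,0,0.68,0.08,0,-0.18,0,0,0,0.68,0.2,0,-0.43,0,0,0,0.68,0.3,0,-0.65,0,0,0,0.68,0.42,0,-0.91,0,0,0,0.68,0.42,0,-0.91,0,0,0,0.68]

```text
clock: 43.4
ee_pos: [0.4921, 0.1257, 0.2964]
ee_rot: [0.673, 0.708, 0.149, -0.153]
contact_force: [-0.3, -0.4, -0.7]
width: 0.0282
```

```bash
python3 - <<'E'
from h import *
st(); tool([.34,.16,.30],rot(0,.05))
for n in ("scene","top"):
    c=camera(n); cv2.imwrite(f"pics/{n}28.png",c["pixels"][:,:,::-1])
E
```

```text
43.4 q [-0.4527  0.1494  0.3863  1.9552 -0.5511  1.1004  0.2474] w 0.0282 pos [0.4921 0.1257 0.2964] F [-0.3 -0.4 -0.7] tz [-0.0159  0.4164 -0.9091]
pose [0.4921 0.1257 0.2964] axes [[-0.047, 0.999, -0.016], [0.908, 0.049, 0.416], [0.417, 0.005, -0.909]]
shift [ 0.2647 -1.0017  0.0897]
turn [ 0.0016 -0.1368  0.0001]
```

View pics/scene28.png

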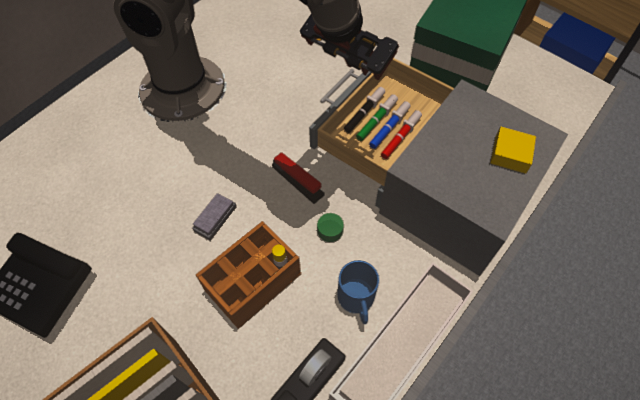

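```bash
python3 - <<'E'
from h import *
tool([.407,.1755,.26],R.from_quat([.686,.728,.001,-.001]))
E
```

```text
pose [0.4902 0.1257 0.293 ] axes [[-0.045, 0.999, -0.022], [0.908, 0.05, 0.415], [0.416, -0.001, -0.91]]
shift [ 0.235  -0.5371  0.3499]
turn [ 0.0003 -0.1355 -0.0032]
```

jog_arm:
  targets: [0.12,-0.27,0.1,0,-0.05,0,0.7,0.235,-0.537,0.25,0,-0.1,0,0.7,0.235,-0.537,0.35,0,-0.135,-0.003,0.7,0.235,-0.537,0.35,0,-0.135,-0.003,0.7,0.235,-0.537,0.35,0,-0.135,-0.003,0.7]

```text
clock: 44.12
ee_pos: [0.4069, 0.1745, 0.2592]
ee_rot: [0.686, 0.727, 0.001, -0.002]
contact_force: [0.6, -0.3, -0.2]
width: 0.0265
```

```bash
python3 - <<'E'
from h import *
st(); tool([.407,.1755,.134],R.from_quat([.686,.728,.001,-.001]))
w=camera("wrist"); cv2.imwrite("pics/wrist29.png",w["pixels"][:,:,::-1])
E
```

```text
44.12 q [-0.7594  0.0558  0.2271  2.068  -0.0201  1.0182 -0.4647] w 0.0265 pos [0.4069 0.1745 0.2592] F [ 0.6 -0.3 -0.2] tz [-0.0013  0.0044 -1.    ]
pose [0.4069 0.1745 0.2592] axes [[-0.057, 0.998, -0.001], [0.998, 0.057, 0.004], [0.005, -0.001, -1.0]]
shift [0.003  0.002  0.8345]
turn [-0.0004 -0.0005 -0.0006]
```

View pics/wrist29.png

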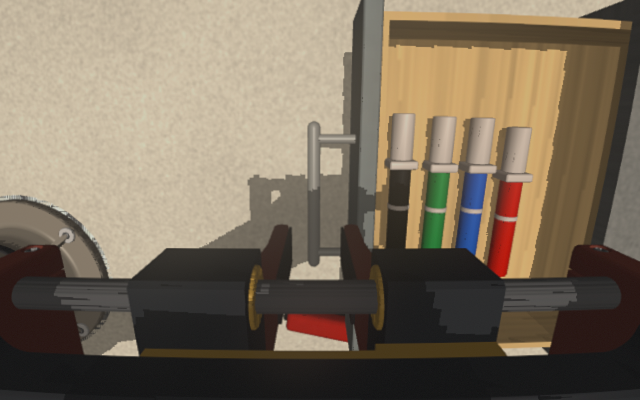

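Bar sits centred under the fingers (u≈314); four markers lie flat side by side. Descend, grip, push.

jog_arm:
  targets: [0,0,0.3,0,0,0,0.7,0,0,0.55,0,0,0,0.7,0,0,0.75,0,0,0,0.7,0,0,0.83,0,0,0,0.7,0,0,0.83,0,0,0,0.7,0,0,0.83,0,0,0,1,0,0,0.83,0,0,0,1,0,0,0.83,0,0,0,1]
  squeeze: 25

```text
clock: 45.18
ee_pos: [0.4078, 0.1749, 0.1359]
ee_rot: [0.687, 0.727, 0.002, -0.002]
contact_force: [-0.6, -0.9, 6.4]
width: 0.0101
```

jog_arm:
  targets: [0,0.03,0,0,0,0,1,0,0.08,0,0,0,0,1,0,0.14,0,0,0,0,1,0,0.2,0,0,0,0,1,0,0.26,0,0,0,0,1,0,0.32,0,0,0,0,1,0,0.38,0,0,0,0,1,0,0.44,0,0,0,0,1,0,0.5,0,0,0,0,1,0,0.56,0,0,0,0,1,0,0.62,0,0,0,0,1,0,0.68,0,0,0,0,1,0,0.74,0,0,0,0,1,0,0.8,0,0,0,0,1,0,0.86,0,0,0,0,1,0,0.92,0,0,0,0,1,0,0.97,0,0,0,0,1,0,1,0,0,0,0,1,0,1,0,0,0,0,1]

```text
clock: 47.55
ee_pos: [0.5582, 0.1832, 0.136]
ee_rot: [0.687, 0.727, 0.003, -0.001]
contact_force: [1.0, -1.7, -0.3]
width: 0.0103
```

```bash
python3 - <<'E'
from h import *
st()
c=camera("scene"); cv2.imwrite("pics/scene30.png",c["pixels"][:,:,::-1])
E
```

```text
47.55 q [-0.5991  0.453   0.2313  1.8761 -0.1434  0.8244 -0.2374] w 0.0103 pos [0.5582 0.1832 0.136 ] F [ 1.  -1.7 -0.3] tz [ 0.0017  0.0057 -1.    ]
```

View pics/scene30.png

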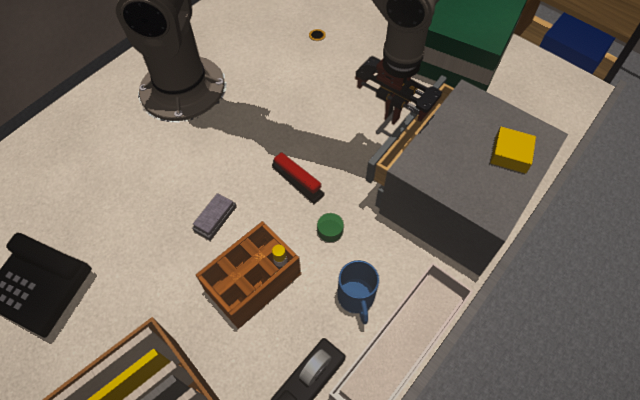

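jog_arm:
  targets: [0,0.05,0,0,0,0,1,0,0.1,0,0,0,0,1,0,0.14,0,0,0,0,1,0,0.17,0,0,0,0,1,0,0.2,0,0,0,0,1,0,0.2,0,0,0,0,1]

```text
clock: 48.35
ee_pos: [0.5887, 0.1848, 0.1361]
ee_rot: [0.687, 0.726, 0.003, -0.001]
contact_force: [0.4, -3.1, -1.5]
width: 0.0103
```

```bash
python3 - <<'E'
from h import *
st()
E
```

```text
48.35 q [-0.5765  0.4959  0.2319  1.8051 -0.1515  0.853  -0.2166] w 0.0103 pos [0.5887 0.1848 0.1361] F [ 0.4 -3.1 -1.5] tz [ 0.0026  0.0057 -1.    ]
```

jog_arm:
  targets: [0,0.02,0,0,0,0,1,0,0.04,0,0,0,0,1,0,0.06,0,0,0,0,1,0,0.06,0,0,0,0,1]

```text
clock: 48.85
ee_pos: [0.5918, 0.185, 0.1358]
ee_rot: [0.687, 0.727, -0.002, -0.005]
contact_force: [-19.5, -3.7, 17.5]
width: 0.0101
```

```bash
python3 - <<'E'
from h import *
st()
s=camera("scene"); crop(s,"pics/s31.png",360,70,220,210,3)
E
```

```text
48.85 q [-0.5706  0.5065  0.2305  1.7876 -0.1551  0.8726 -0.2108] w 0.0101 pos [0.5918 0.185  0.1358] F [-19.5  -3.7  17.5] tz [-0.0101  0.0042 -0.9999]
```

View pics/s31.png

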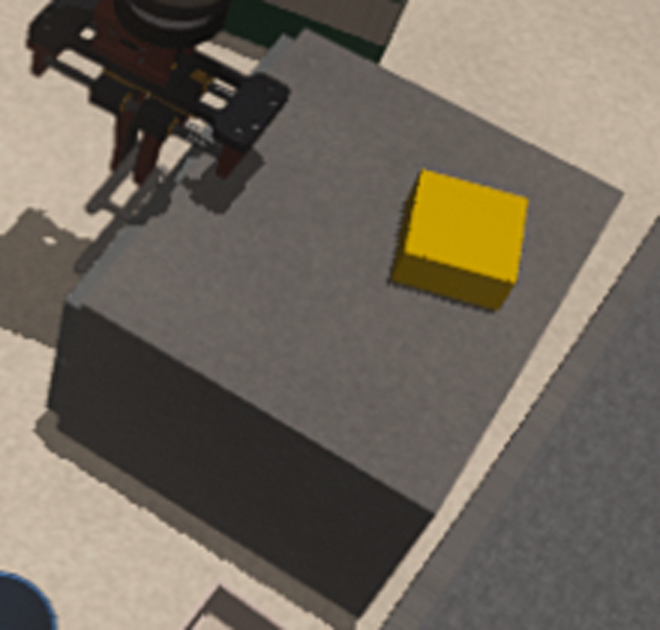

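jog_arm:
  targets: [0,0,0,0,0,0,0.7,0,0,0,0,0,0,0.7,0,0,0,0,0,0,0.7,0,0,-0.2,0,0,0,0.7,0,0,-0.5,0,0,0,0.7,0,0,-0.9,0,0,0,0.7,0,-0.4,-1,0,0,0,0.7,0,-0.8,-1,0,0,0,0.7,0,-0.8,-1,0,0,0,0.7]

```text
clock: 50.02
ee_pos: [0.4699, 0.1775, 0.2869]
ee_rot: [0.686, 0.728, -0.002, -0.006]
contact_force: [0.1, 0.4, 0.8]
width: 0.0263
```

```bash
python3 - <<'E'
from h import *
st()
s=camera("scene"); cv2.imwrite("pics/s32.png",s["pixels"][:,:,::-1])
t=camera("top"); crop(t,"pics/t32.png",150,60,150,150,4)
E
```

```text
50.02 q [-0.6971  0.1434  0.2444  1.9063 -0.0495  1.105  -0.3738] w 0.0263 pos [0.4699 0.1775 0.2869] F [0.1 0.4 0.8] tz [-0.0117  0.005  -0.9999]
```

View pics/s32.png

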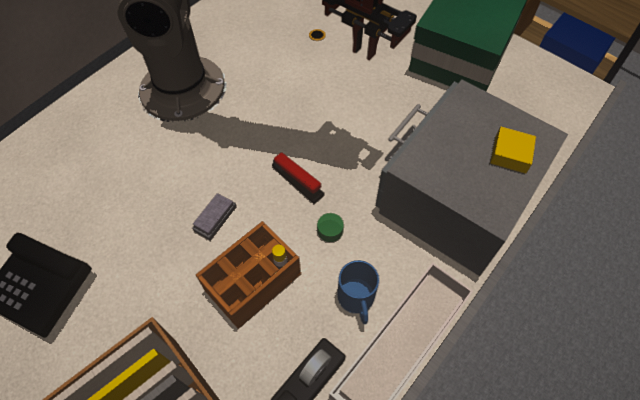

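View pics/t32.png

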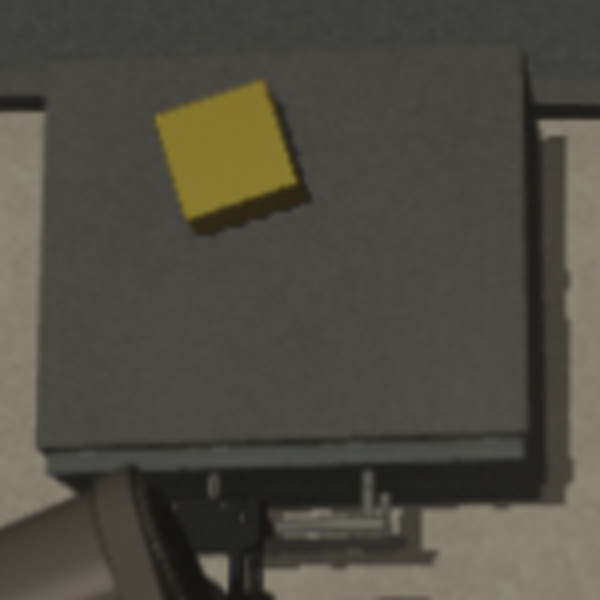

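The panel now sits flush with the unit: no wood shows, and the handle is in line with where the push hit its stop. The organiser is upright with the yellow-capped glue stick in its cell, the bystanders haven't moved, and the robot touches nothing.

```bash
python3 -c "
from rig import workorder
print(workorder.job_done())"
```

```text
the job is handed in; nothing more can be done
None
```

The job is handed in. All four markers that were there (red, blue, green and black; orange was absent) lie flat in the top drawer, and the drawer is shut. I opened it by about 180 mm, laid the markers side by side using a 22 N grip, then pushed it closed by the handle.

**Last checks:**
- **Markers:** the pictures taken just before closing show all four lying flat and let go. They can't be seen now that the drawer is shut.
- **Drawer:** the push ended against the stop, with about 20 N along the push at handle x ≈ 0.592 m. The panel now looks flush with the unit.
- **Organiser and desk:** the organiser is upright with the glue stick in it, and the mug, stapler, eraser and paper weight are where they started.
- **Robot:** it stands clear at z ≈ 0.29 m with about 1 N on the wrist, which is sensor noise. The run took about 50 s of the 208 s allowed.

No check failed. My first estimate of the drawer's centre line was about 7 mm off from a later measurement, so I used the later one for placing.

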